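# Walk the toolbox into its dock, lock it and put the tools away

### The arm

A 6-joint arm with a two-finger parallel gripper is mounted at the origin on the work surface. World frame = base frame: x ahead of the robot, y to its left, z up, the work surface at z = 0. Lengths are in m, angles in rad, forces in N, time in s.
With the tool pointing down it reaches from about 0.375 to 0.925 m from the base axis. Payload 5.7 kg.
Tool frame: the origin (TCP) lies midway between the tips of the shut fingers; the grasp point (between the pads) lies 19 mm behind it; x points along the fingers, y is the direction in which the jaws open and shut, and the axes are right-handed (so a half turn about x gives the same grasp; the last joint's range is limited). The gripper opens to 85 mm and grips with 20 to 120 N. Pads are 22 mm wide; open, the fingers measure 114 mm over their backs; the gripper's body (76 mm by 85 mm) begins 54 mm behind the grasp point. The pads swing forward as they close: fully open they stand 13 mm farther back than shut.
Start: joints at [1.014, 0.359, 1.51, -0, 1.272, -0.115], TCP at [0.257, 0.542, 0.231] pointing down, gripper open.
Joint ranges: [-2.97, 2.97], [-1.01, 2.36], [0.21, 2.38], [-0.96, 4.11], [0.2, 2.71], [-2.98, 2.98]. Speed limits (rad/s): [2.39, 2.39, 3.14, 3.14, 3.14, 3.14].

### API

Orientations are given as a 3x3 rotation matrix whose columns are the frame's x, y, z axes.
In Python, from station import state, capture, job_done gives the robot as it stands.
- The arm moves only by the tool move_arm, never from a script. Its argument "plan" is a list of rows, each an object of numbers: "fingers": the opening, from 0 (shut) to 1 (fully open); "dx", "dy", "dz": the shift along the world's x, y, z in cm; "ax", "ay", "az": the turn, a rotation vector about the world's x, y, z in units of 5 degrees (1.0 is 5 degrees). A call has 1 to 5 rows; each row is the pose to reach, as a shift and turn from the pose commanded when the call began; what a row does not reach only later rows make up. A row lasts 1/12 s, in which the tool goes at most 41.7 mm and 7.16 degrees, less where a joint would pass 70% of its speed; a pose out of reach is approached as far as the arm can. A call with a gripper value outside its range is refused whole. The fingers move at their own pace and stop on an object; "newtons" is the grip in N (left out, the last holds). Time passes only in rows, so rows that repeat a pose let the fingers close. It gives the time, the measured TCP pose, the force and the opening at its end, in the units of the state.
- state(): the state, without advancing time (a new reading comes with each control period).
- capture(name): name is "side" or "top"; returns a dict with "frame" (480x640x3 uint8, red, green, blue), "fx", "fy", "cx", "cy" (pixels), "k1" (the pictures are not rectified: a ray, as slopes to the right and down, at radius r is drawn at 1 + k1 r^2 times it, then the intrinsics apply), "rvec" (rotation vector, rad) and "tvec" (3), from world to camera coordinates, as OpenCV has them. Camera axes: x right, y down, z forward; pixel columns grow to the right and rows downward; lengths in m; the calibration is good to about 2 mm. A picture is of the moment at which its call begins. There is no depth.
- job_done(): hands the job in, once; it reports no verdict.
The state is a dict: "t": time; "joint_positions": joint angles; "qvel": joint speeds; "tau": joint torques, N m; "position": TCP position; "orientation": TCP orientation; "ft_force": force on the tool from outside, world axes, zero at the start; "moment": the same for the moment, N m; "gripper_width": finger opening in m.
Only numpy, scipy, OpenCV 4.12 (cv2) and the standard library are available. Lean on these libraries where they do the work, as an engineer would, in place of code of your own. Each camera call takes 0.05 s, during which the arm holds its last target. There are 200 camera calls.

### The job

Walk the heavy open toolbox along the bench into its dock by pushing its two rear corners in turn, the corner nearer the robot first, so that it swings clearly (some 10 degrees) to one side and then the other at least four times in all, until it stands squarely against the stop, centred between the yellow lines. Then slide the red safety catch fully off, swing the black-knobbed handle fully over so that its finger holds the toolbox down, and slide the catch fully back on; never move the handle while the catch is on. Also put every chisel, sanding block and spirit level lying on the bench into the toolbox between its walls, and leave all other things where they are.

Things in the scene. Friction and masses are not known exactly. Their poses are not given: they have to be found in the camera images.
- dock: The dock fixed to the blue bench: a grey stop rail 220 mm long, 50 mm high whose face looks along the dock's -y, a dark post and a catch track behind it (dock +y), and two yellow lines 230 mm apart where the toolbox belongs. Dock +y is the walking direction (from the start of the toolbox towards the stop; roughly the robot's left), dock +x points away from the robot. Dock frame z = 0 on the bench.
- dock_home (a point): Where the origin of the toolbox is when it stands squarely against the stop and centred on it (origin and axes of the dock); the stop's face is 65 mm from here along dock +y.
- stripe: A red stripe painted flat on the bench where the toolbox will stand, fixed at +0.5 rad yaw to the dock: its x axis is the reference by which the swing of the toolbox is measured.
- toolbox: The heavy open toolbox, about 2 kg, green walls on a thick dark floor: 200 mm along its x, 130 mm along its y, 70 mm high; walls 6 mm, inner floor 20 mm above its underside. Origin at the centre of the underside; its axes start within 0.05 rad of the dock's. It starts 175 to 200 mm short of home (dock -y). Too wide to grip; it slides when pushed.
- toolbox_rear (a point): Middle of the toolbox's rear face (on its -y side), 30 mm above the bench. A push of 8 to 20 N on this face 75 mm to either side, near a corner, turns the box about a point near its other end: a swing of 20 degrees from one side to the other carries the centre ahead by some 35 mm.
- handle (a joint): Handle that swings the hold-down finger, about a vertical axis on the dock's post (105 mm from dock_home along dock +y): 0 to 0.1 rad at the start, 1.57 when fully over, with the finger above the front wall of the toolbox. It stays where it is left (about 2 N at the knob).
- handle_knob (a point): Grip point on the handle's upright black knob (24 mm thick, 50 mm tall, its top 24 mm above this point, this point 120 mm above the bench), 110 mm from the axis. At joint 0 it lies from the axis along dock -x, at 1.57 along dock +y; it travels clockwise seen from above, first along dock +y, then dock +x.
- catch (a joint): The red safety catch, sliding along dock +x: 0 is on (locks the handle), 0.03 m is fully off. Stays where it is left (about 2.5 N to move). Starts at 0 to 3 mm. The handle must not be moved while it is on.
- catch_tab (a point): Grip point on the catch's upright red tab: 14 mm thick along dock x, 24 mm wide along dock y, its top 13 mm above this point; this point is 123 mm above the bench. At joint 0 it is 100 mm along dock +x and 122 mm along dock +y from dock_home. The steel hold-down finger (top 94 mm above the bench) lies close by on its dock -x side.
- chisel_red: Stubby chisel with a red square handle 50 x 26 x 24 mm and a short steel blade, lying flat, 90 mm long; origin on the underside at the middle of the handle; its blade reaches 65 mm from the origin along its own +x, the handle 25 mm along -x; 120 g. May be absent.
- chisel_yellow: Stubby chisel as chisel_red, with a yellow handle; its blade reaches 65 mm from the origin along its own +x, the handle 25 mm along -x; 120 g. May be absent.
- sanding_block: Cork sanding block 80 (x) x 40 (y) x 26 mm high, dark underside, 90 g; origin at the centre of the underside. May be absent.
- level: Small orange spirit level 85 (x) x 24 (y) x 30 mm high, 110 g; origin at the centre of the underside. May be absent.
- bottle: Brown glass bottle, 62 mm across, 200 mm high; a bystander to be left alone. Origin at the centre of its underside.
- mug: Blue mug, 76 mm across, 78 mm high, with a handle; a bystander to be left alone. Origin at the centre of its underside.
- glue_jar: Squat glue jar with a red cap, 64 mm across, 65 mm high; a bystander to be left alone. Origin at the centre of its underside.
- tape_roll: Paper tape roll lying flat, 90 mm across, 30 mm high; a bystander to be left alone. Origin at the centre of its underside.
- tin: Tin, 90 mm across, 110 mm high; a bystander to be left alone. Origin at the centre of its underside.
- puck: Black rubber puck, 60 mm across, 25 mm high; a bystander to be left alone. Origin at the centre of its underside.
Things that resemble listed ones, but are neither listed nor needed, are in the scene too. What is shaped like the sanding_block but blue or purple is not meant.

How it is judged:
On the way, in this order (a step that is already met when the one before it is completed fails the run):
1. the near side (robot side) of the toolbox is swung ahead by at least 0.12 rad (angle between the x axis of toolbox and the x axis of stripe, either way round above 0.62 rad and height (world z) of toolbox below 0.01 m), for 0.05 s.
2. the far side is swung ahead by at least 0.12 rad (angle between the x axis of toolbox and the x axis of stripe, either way round below 0.38 rad and height (world z) of toolbox below 0.01 m), for 0.05 s.
3. again the near side ahead by at least 0.12 rad (all of step 1), for 0.05 s.
4. again the far side ahead by at least 0.12 rad (all of step 2), for 0.05 s.
5. the toolbox stands home: within 9 mm of the stop, within 25 mm of centre, within 0.07 rad of square (y of toolbox in the frame of dock_home above -0.009 m and x of toolbox in the frame of dock_home between -0.025 and 0.025 m and angle between the x axis of toolbox and the x axis of dock, either way round below 0.07 rad and height (world z) of toolbox below 0.006 m), for 0.2 s.
6. with the toolbox home, the catch is off (beyond 24 mm) (all of step 5 and value of joint catch above 0.024 m), for 0.1 s.
7. with the toolbox home, the handle is fully over (beyond 1.45 rad) (all of step 5 and value of joint handle above 1.45 rad), for 0.1 s.
8. the catch is on again (under 6 mm) with the handle over (value of joint catch below 0.006 m and value of joint handle above 1.45 rad), for 0.1 s.
At the end, for the whole second after the job is handed in: The toolbox is at rest within 9 mm of the stop, within 25 mm of centre and 0.07 rad of square; the handle beyond 1.45 rad; the catch within 6 mm of fully on; every tool present lies at rest inside the toolbox's walls, its origin less than 68 mm above the toolbox's underside, released (all of step 5 and all of step 8 and angle between toolbox's own z axis and vertical below 0.05 rad and linear speed of toolbox below 0.02 m/s and x of chisel_red in the frame of toolbox between -0.094 and 0.094 m and y of chisel_red in the frame of toolbox between -0.06 and 0.06 m and z of chisel_red in the frame of toolbox between 0.005 and 0.068 m and linear speed of each of chisel_red, chisel_yellow, sanding_block, level below 0.03 m/s and contact force between each of chisel_red, chisel_yellow, sanding_block, level and the fingers below 0.3 N and x of chisel_yellow in the frame of toolbox between -0.094 and 0.094 m and y of chisel_yellow in the frame of toolbox between -0.06 and 0.06 m and z of chisel_yellow in the frame of toolbox between 0.005 and 0.068 m and x of sanding_block in the frame of toolbox between -0.094 and 0.094 m and y of sanding_block in the frame of toolbox between -0.06 and 0.06 m and z of sanding_block in the frame of toolbox between 0.005 and 0.068 m and x of level in the frame of toolbox between -0.094 and 0.094 m and y of level in the frame of toolbox between -0.06 and 0.06 m and z of level in the frame of toolbox between 0.005 and 0.068 m); the robot touches nothing.
It fails at once if the handle moved while the catch is on (value of joint handle between 0.3 and 1.25 rad and value of joint catch below 0.012 m).
It fails at once if the toolbox tipped or lifted (angle between toolbox's own z axis and vertical above 0.25 rad or height (world z) of toolbox above 0.03 m).
It fails at once if a bystander moved more than 40 mm (distance of any of bottle, mug, glue_jar, tape_roll, tin, puck from where it was at the start of the episode above 0.04 m).
Of chisel_red, chisel_yellow, sanding_block, level only 2 to 4 are there at a start; the rules pass over those that are not, and their reading is None.
At some moment in a run one of chisel_red, chisel_yellow, sanding_block, level may be knocked a few centimetres aside while the robot is not near it.
Once in a run the grip may slacken for a moment while it holds something.
It also fails if it takes over 210 s, if anything falls off the work surface, if the arm or the gripper's body presses on something with over 40 N, if the wrist force passes 120 N, or if a joint passes its speed limit or range.

## Working session

There is one attempt and no reset: what is moved stays moved. The work goes in short steps, Python scripts to look and compute and a tool call to move; the robot and the scene stay as the last step left them, time stands still between calls to the robot, and variables do not carry over. Pictures are saved under pics/ and viewed, about 12 in all and at most 16, crops included, and the job is handed in when it is done.

Besides the shell and the picture viewer there is one more tool, called after "Request:" as name([rows], argument=value, ...), one row to a line, values as JSON. move_arm: Moves the arm, as the interface text tells. Its arguments: {"type":"object","properties":{"plan":{"type":"array","items":{"type":"object","properties":{"fingers":{"type":"number"},"dx":{"type":"number"},"dy":{"type":"number"},"dz":{"type":"number"},"ax":{"type":"number"},"ay":{"type":"number"},"az":{"type":"number"}}}},"newtons":{"type":"number"}},"required":["plan"]}

```bash
ls; mkdir -p pics
cat > h.py <<'E'
import numpy as np, cv2
from station import state, capture, job_done
def K(c): return np.array([[c['fx'],0,c['cx']],[0,c['fy'],c['cy']],[0,0,1.]]), np.array([c['k1'],0,0,0,0.])
def shot(n,f=None):
    c=capture(n)
    if f: cv2.imwrite('pics/'+f,c['frame'][:,:,::-1])
    return c
def ray(c,px,z):
    k,d=K(c); R=cv2.Rodrigues(np.array(c['rvec'],float))[0]; t=np.array(c['tvec'],float).ravel()
    n=cv2.undistortPoints(np.array(px,float).reshape(-1,1,2),k,d).reshape(-1,2)
    o=-R.T@t; v=np.c_[n,np.ones(len(n))]@R
    return o+v*((np.broadcast_to(z,len(n))-o[2])/v[:,2])[:,None]
def proj(c,P):
    k,d=K(c); return cv2.projectPoints(np.array(P,float).reshape(-1,1,3),np.array(c['rvec'],float),np.array(c['tvec'],float),k,d)[0].reshape(-1,2)
E
python3 - <<'E'
from h import *
import pickle
for n in('top','side'):
    c=shot(n,n+'0.png'); pickle.dump(c,open(n+'0.pkl','wb'))
    R=cv2.Rodrigues(np.array(c['rvec'],float))[0];print(n,-R.T@np.array(c['tvec'],float).ravel(),R.round(2).tolist(),c['fx'],c['k1'])
print(state())
E
```

```text
pics
top [3.72163840e-01 3.60228122e-04 1.68290016e+00] [[0.03, -1.0, -0.01], [-0.99, -0.03, -0.13], [0.13, 0.02, -0.99]] 622.8144128859287 -0.029994167665625338
side [-0.01099427 -0.58383333  0.77900214] [[0.74, -0.68, 0.02], [-0.41, -0.47, -0.78], [0.53, 0.57, -0.63]] 462.18322347586445 -0.09439682759607916
{'t': 0.1, 'joint_positions': array([ 1.01392496e+00,  3.59430659e-01,  1.51138187e+00,  1.10916190e-05,
        1.27249184e+00, -1.15086675e-01]), 'qvel': array([ 3.38259909e-04, -3.00127789e-03, -3.64411831e-03,  5.67511184e-05,
       -1.57004766e-03,  4.42562428e-05]), 'tau': array([-4.63775066e-06, -5.28663039e+01, -2.79347992e+01, -1.71876927e-04,
        5.11108112e-03,  1.67252870e-05]), 'position': array([0.2561865 , 0.54184704, 0.23051708]), 'orientation': array([[-9.13700045e-04,  4.27555669e-01,  9.03988559e-01],
       [-1.44749741e-03,  9.03987424e-01, -4.27556595e-01],
       [-9.99998535e-01, -1.69917958e-03, -2.07087626e-04]]), 'ft_force': array([-0.09161656,  0.27456582,  0.51812187]), 'moment': array([-0.00164497,  0.0422986 ,  0.00349626]), 'gripper_width': 0.08536261617149234}
```

View pics/top0.png

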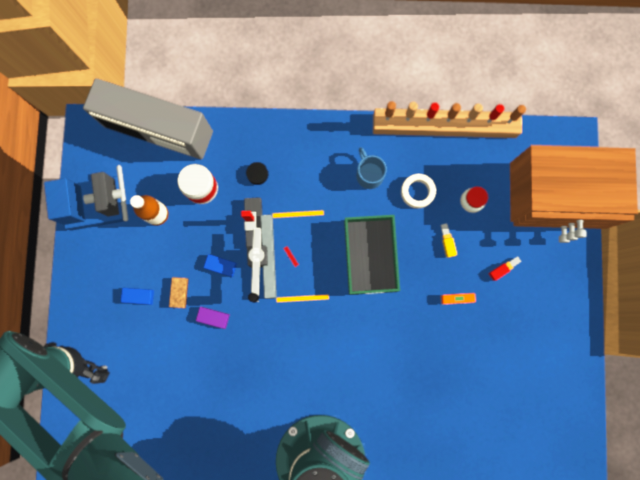

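View pics/side0.png

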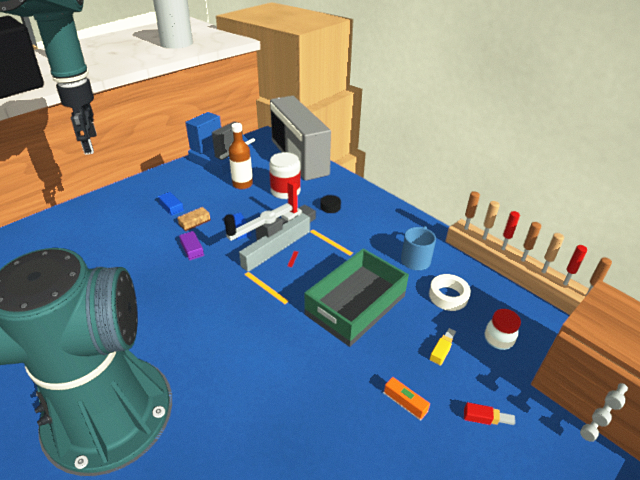

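The top view shows the toolbox at (372,255), the stop at (268,255), the black knob at (254,297), and the red catch tab at (249,215). The tools are the cork block (178,292), level (459,299), yellow chisel (449,241) and red chisel (505,268). The look-alikes are the blue blocks (137,296) and (217,266), the purple block (212,317), and the rack chisels (not lying on the bench). I'll enlarge to confirm.

Run:
```python
from h import *
import pickle
c=pickle.load(open('top0.pkl','rb'));f=c['frame'][:,:,::-1]
a=cv2.resize(f[195:315,230:410],None,fx=4.4,fy=4.4,interpolation=cv2.INTER_CUBIC)[:,:792]
b=np.hstack([cv2.resize(f[215:315,430:530],(396,300)[::-1] if 0 else (300,300),interpolation=cv2.INTER_CUBIC),cv2.resize(f[255:335,110:240],(487,300),interpolation=cv2.INTER_CUBIC)])
cv2.imwrite('pics/crop1.png',a); cv2.imwrite('pics/crop2.png',b)
hsv=cv2.cvtColor(f.copy(),cv2.COLOR_BGR2HSV)
def seg(name,lo,hi,roi):
    x0,y0,x1,y1=roi; m=cv2.inRange(hsv[y0:y1,x0:x1],np.array(lo),np.array(hi))
    n,l,s,ce=cv2.connectedComponentsWithStats(m); i=1+np.argmax(s[1:,4]); p=np.argwhere(l==i)[:,::-1]+[x0,y0]
    r=cv2.minAreaRect(p.astype(np.float32)); print(name,s[i,4],(ce[i]+[x0,y0]).round(1),np.round(r[0],1),np.round(r[1],1),round(r[2],1)); return cv2.boxPoints(r)
for nm,lo,hi,roi,z in [('level',(5,150,120),(20,255,255),(435,285,485,312),.03),('yel',(22,150,120),(35,255,255),(435,220,465,265),.024),('red',(0,150,120),(8,255,255),(485,250,525,285),.024),('cork',(8,60,60),(22,220,255),(165,272,192,312),.026),('green',(50,80,30),(80,255,255),(335,205,410,300),.07),('stripe',(0,150,100),(8,255,255),(280,243,302,270),0),('line1',(20,150,120),(35,255,255),(268,205,330,222),0),('line2',(20,150,120),(35,255,255),(270,290,335,304),0),('tab',(0,150,100),(8,255,255),(238,205,260,225),.136)]:
    b=seg(nm,lo,hi,roi); P=ray(c,b,z)[:,:2]; e=np.roll(P,-1,0)-P; L=np.linalg.norm(e,axis=1); i=np.argmax(L[:2])
    print('   ',P.mean(0).round(4),'sz',L[:2].round(4),'long yaw',round(np.degrees(np.arctan2(e[i,1],e[i,0]))%180,1), P.round(3).tolist())
```

```text
level 248 [457.7 298.3] [458.  298.2] [ 8.7 32.3] 86.8
    [ 0.4314 -0.3523] sz [0.0856 0.0229] long yaw 94.8 [[0.439, -0.309], [0.446, -0.394], [0.424, -0.396], [0.416, -0.31]]
yel 210 [449.  245.8] [448.8 245.3] [21.8 10.2] 76.0
    [ 0.5721 -0.3288] sz [0.0275 0.0585] long yaw 14.1 [[0.597, -0.308], [0.604, -0.335], [0.547, -0.349], [0.54, -0.323]]
red 146 [499.3 271.3] [499.5 271.2] [ 8.  18.3] 56.3
    [ 0.5064 -0.464 ] sz [0.0497 0.0211] long yaw 124.7 [[0.501, -0.438], [0.529, -0.479], [0.512, -0.49], [0.484, -0.449]]
cork 484 [178.1 292.4] [178.3 292.2] [16.7 29.6] 5.7
    [0.4256 0.3897] sz [0.0784 0.045 ] long yaw 177.6 [[0.388, 0.414], [0.466, 0.41], [0.463, 0.366], [0.385, 0.369]]
green 726 [372.3 251.8] [371.4 254.2] [76.1 49.8] 86.3
    [ 0.5382 -0.1186] sz [0.1304 0.1987] long yaw 4.5 [[0.631, -0.045], [0.643, -0.175], [0.445, -0.191], [0.433, -0.063]]
stripe 33 [290.7 256.2] [290.7 256.2] [18.9  1.6] 58.0
    [0.533 0.095] sz [0.0043 0.0515] long yaw 33.8 [[0.553, 0.111], [0.556, 0.108], [0.513, 0.079], [0.51, 0.082]]
line1 199 [297.6 213.7] [297.5 213.7] [ 3.9 49.2] 86.6
    [0.6503 0.0804] sz [0.1349 0.0109] long yaw 95.0 [[0.65, 0.148], [0.662, 0.014], [0.651, 0.013], [0.639, 0.147]]
line2 211 [301.9 298. ] [302. 298.] [ 4.1 50.3] 86.7
    [0.4209 0.0606] sz [0.1354 0.011 ] long yaw 95.0 [[0.421, 0.129], [0.432, -0.006], [0.421, -0.007], [0.41, 0.127]]
tab 91 [247.6 215.4] [247.5 215.5] [ 9. 11.] 90.0
    [0.6197 0.1998] sz [0.0278 0.023 ] long yaw 91.6 [[0.631, 0.214], [0.632, 0.186], [0.609, 0.185], [0.608, 0.213]]
```

View pics/crop1.png

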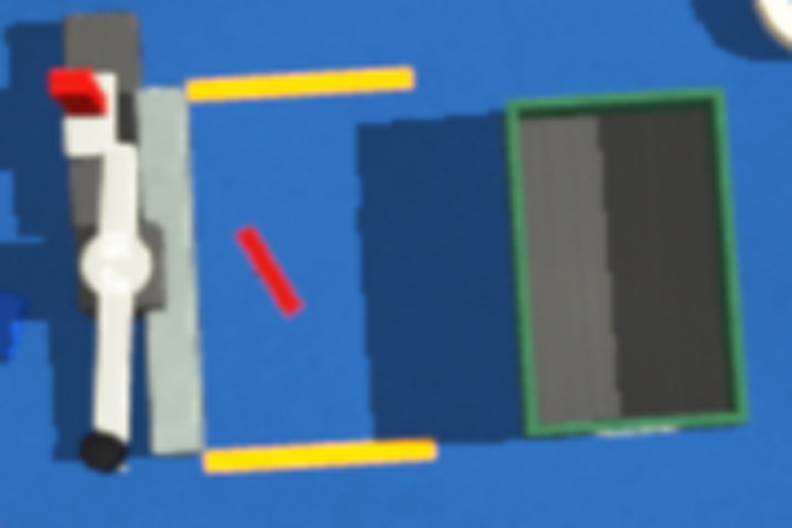

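View pics/crop2.png

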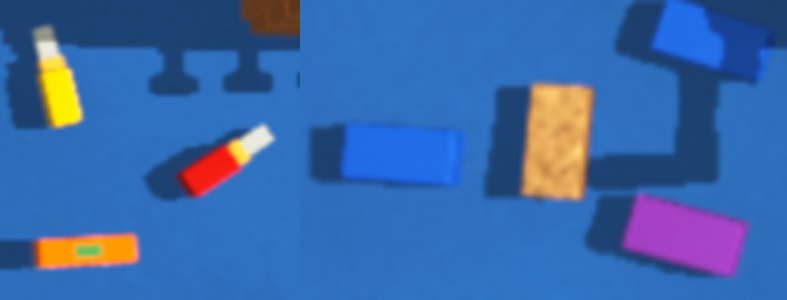

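The crops confirm all four listed tools lie on the bench: cork block, level, yellow chisel and red chisel. The blue and purple blocks and the rack are decoys. Home is at about (0.536, 0.071) with dock yaw 5.0°. The box is at (0.538, -0.119) with yaw 4.5°. I'll load the tools first, starting with the cork block at (0.426, 0.391), yaw 177.6°.

Request:
move_arm([
  {"dx":12,"dy":-10.6,"az":4.6,"fingers":0.8},
  {"dx":12,"dy":-10.6,"az":4.6,"fingers":0.8},
  {"dx":12,"dy":-10.6,"az":4.6,"fingers":0.8},
  {"dx":12,"dy":-10.6,"az":4.6,"fingers":0.8},
  {"dx":12,"dy":-10.6,"az":4.6,"fingers":0.8},
], newtons=50)

```text
validation failed for argument at $.pl...
```

Request:
move_arm([
  {"dx":4.9,"dy":-4.4,"dz":-4,"fingers":0.8},
  {"dx":4.9,"dy":-4.4,"dz":-8,"fingers":0.8},
  {"dx":4.9,"dy":-4.4,"dz":-13,"fingers":0.8},
  {"dx":4.9,"dy":-4.4,"dz":-13,"fingers":0.8},
  {"dx":4.9,"dy":-4.4,"dz":-13,"fingers":0.8},
])

```text
validation failed for argument at $.pl...
```

Request:
move_arm([
  {"dx":12.0,"dy":-10.6,"dz":0.0,"ax":0.0,"ay":0.0,"az":4.6,"fingers":0.8},
  {"dx":12.0,"dy":-10.6,"dz":0.0,"ax":0.0,"ay":0.0,"az":4.6,"fingers":0.8},
  {"dx":12.0,"dy":-10.6,"dz":0.0,"ax":0.0,"ay":0.0,"az":4.6,"fingers":0.8},
  {"dx":12.0,"dy":-10.6,"dz":0.0,"ax":0.0,"ay":0.0,"az":4.6,"fingers":0.8},
  {"dx":12.0,"dy":-10.6,"dz":0.0,"ax":0.0,"ay":0.0,"az":4.6,"fingers":0.8},
], newtons=50)

```text
t: 0.52
position: [0.3813, 0.4319, 0.2309]
orientation: [[0.002, 0.042, 0.999], [-0.003, 0.999, -0.042], [-1.0, -0.003, 0.003]]
ft_force: [-0.5, 0.2, 0.7]
gripper_width: 0.0682
```

Request:
move_arm([
  {"dx":4.9,"dy":-4.5,"dz":-4.0,"ax":0.0,"ay":0.0,"az":0.0,"fingers":0.8},
  {"dx":4.9,"dy":-4.5,"dz":-8.0,"ax":0.0,"ay":0.0,"az":0.0,"fingers":0.8},
  {"dx":4.9,"dy":-4.5,"dz":-13.0,"ax":0.0,"ay":0.0,"az":0.0,"fingers":0.8},
  {"dx":4.9,"dy":-4.5,"dz":-13.0,"ax":0.0,"ay":0.0,"az":0.0,"fingers":0.8},
  {"dx":4.9,"dy":-4.5,"dz":-13.0,"ax":0.0,"ay":0.0,"az":0.0,"fingers":0.8},
])

```text
t: 0.93
position: [0.4221, 0.3875, 0.0952]
orientation: [[-0.009, 0.042, 0.999], [-0.007, 0.999, -0.042], [-1.0, -0.008, -0.009]]
ft_force: [-0.5, 0.3, -0.1]
gripper_width: 0.0684
```

```bash
cat >> h.py <<'E'
def st():
    s=state(); o=s['orientation']; print('t',round(s['t'],2),'p',(s['position']*100).round(2),'jaw',round(np.degrees(np.arctan2(o[1,1],o[0,1])),1),'F',s['ft_force'].round(1),'w',round(s['gripper_width']*1000,1),'q',s['joint_positions'].round(2))
    return s
E
python3 -c "
from h import *
st()
shot('side','s1.png')
f=cv2.imread('pics/s1.png');cv2.imwrite('pics/s1c.png',cv2.resize(f[150:290,120:260],None,fx=4,fy=4,interpolation=cv2.INTER_CUBIC));st()"
```

```text
t 0.93 p [42.21 38.75  9.52] jaw 87.6 F [-0.5  0.3 -0.1] w 68.4 q [ 0.62  0.48  1.7  -0.    0.97 -0.91]
t 0.98 p [42.31 38.91  9.82] jaw 87.6 F [-0.4  0.7  0.9] w 68.4 q [ 0.62  0.48  1.7  -0.    0.98 -0.91]
```

View pics/s1c.png

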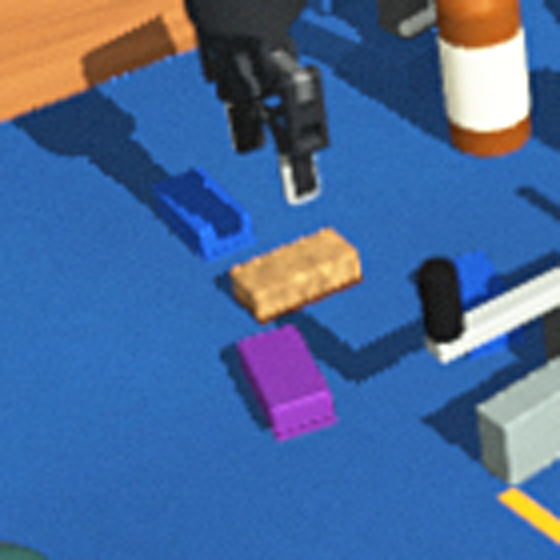

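The cork block is below the gripper and clear of the purple block, so I'll descend and grip.

Request:
move_arm([
  {"dx":0.0,"dy":0.0,"dz":-4.0,"ax":0.0,"ay":0.0,"az":0.0,"fingers":0.8},
  {"dx":0.0,"dy":0.0,"dz":-7.0,"ax":0.0,"ay":0.0,"az":0.0,"fingers":0.8},
  {"dx":0.0,"dy":0.0,"dz":-9.2,"ax":0.0,"ay":0.0,"az":0.0,"fingers":0.8},
  {"dx":0.0,"dy":0.0,"dz":-9.2,"ax":0.0,"ay":0.0,"az":0.0,"fingers":0.8},
  {"dx":0.0,"dy":0.0,"dz":-9.2,"ax":0.0,"ay":0.0,"az":0.0,"fingers":0.8},
])

```text
t: 1.4
position: [0.4256, 0.3922, 0.0104]
orientation: [[0.0, 0.04, 0.999], [0.0, 0.999, -0.04], [-1.0, 0.0, 0.0]]
ft_force: [-0.1, 0.7, 0.8]
gripper_width: 0.0682
```

Request:
move_arm([
  {"dx":0.0,"dy":0.0,"dz":0.0,"ax":0.0,"ay":0.0,"az":0.0,"fingers":0.2},
  {"dx":0.0,"dy":0.0,"dz":0.0,"ax":0.0,"ay":0.0,"az":0.0,"fingers":0.2},
  {"dx":0.0,"dy":0.0,"dz":0.0,"ax":0.0,"ay":0.0,"az":0.0,"fingers":0.2},
  {"dx":0.0,"dy":0.0,"dz":0.0,"ax":0.0,"ay":0.0,"az":0.0,"fingers":0.2},
  {"dx":0.0,"dy":0.0,"dz":0.0,"ax":0.0,"ay":0.0,"az":0.0,"fingers":0.2},
])

```text
t: 1.82
position: [0.4271, 0.3928, 0.0119]
orientation: [[0.004, 0.04, 0.999], [0.003, 0.999, -0.04], [-1.0, 0.003, 0.003]]
ft_force: [-1.6, 1.5, 6.6]
gripper_width: 0.0387
```

Request:
move_arm([
  {"dx":0.0,"dy":0.0,"dz":3.0,"ax":0.0,"ay":0.0,"az":0.0,"fingers":0.2},
  {"dx":0.0,"dy":0.0,"dz":7.0,"ax":0.0,"ay":0.0,"az":0.0,"fingers":0.2},
  {"dx":0.0,"dy":0.0,"dz":11.0,"ax":0.0,"ay":0.0,"az":0.0,"fingers":0.2},
  {"dx":0.0,"dy":0.0,"dz":15.0,"ax":0.0,"ay":0.0,"az":0.0,"fingers":0.2},
  {"dx":0.0,"dy":0.0,"dz":19.0,"ax":0.0,"ay":0.0,"az":0.0,"fingers":0.2},
])

```text
t: 2.23
position: [0.4254, 0.3913, 0.2028]
orientation: [[0.002, 0.04, 0.999], [0.001, 0.999, -0.04], [-1.0, 0.001, 0.002]]
ft_force: [1.2, 0.5, -1.8]
gripper_width: 0.0388
```

Request:
move_arm([
  {"dx":5.5,"dy":-19.8,"dz":0.0,"ax":0.0,"ay":0.0,"az":-6.6,"fingers":0.2},
  {"dx":5.5,"dy":-19.8,"dz":0.0,"ax":0.0,"ay":0.0,"az":-6.6,"fingers":0.2},
  {"dx":5.5,"dy":-19.8,"dz":0.0,"ax":0.0,"ay":0.0,"az":-6.6,"fingers":0.2},
  {"dx":5.5,"dy":-19.8,"dz":0.0,"ax":0.0,"ay":0.0,"az":-6.6,"fingers":0.2},
  {"dx":5.5,"dy":-19.8,"dz":0.0,"ax":0.0,"ay":0.0,"az":-6.6,"fingers":0.2},
])

```text
t: 2.65
position: [0.4809, 0.1915, 0.2011]
orientation: [[0.003, 0.583, 0.813], [0.0, 0.813, -0.583], [-1.0, 0.002, 0.002]]
ft_force: [0.7, 0.5, -1.8]
gripper_width: 0.0385
```

Request:
move_arm([
  {"dx":5.5,"dy":-19.8,"dz":0.0,"ax":0.0,"ay":0.0,"az":-6.0,"fingers":0.2},
  {"dx":5.5,"dy":-19.8,"dz":0.0,"ax":0.0,"ay":0.0,"az":-6.0,"fingers":0.2},
  {"dx":5.5,"dy":-19.8,"dz":0.0,"ax":0.0,"ay":0.0,"az":-6.0,"fingers":0.2},
  {"dx":5.5,"dy":-19.8,"dz":0.0,"ax":0.0,"ay":0.0,"az":-6.0,"fingers":0.2},
  {"dx":5.5,"dy":-19.8,"dz":0.0,"ax":0.0,"ay":0.0,"az":-6.0,"fingers":0.2},
])

```text
t: 3.07
position: [0.5361, -0.007, 0.201]
orientation: [[0.003, 0.911, 0.411], [-0.001, 0.411, -0.911], [-1.0, 0.002, 0.002]]
ft_force: [0.2, 0.7, -0.9]
gripper_width: 0.0385
```

Request:
move_arm([
  {"dx":2.7,"dy":-11.2,"dz":0.0,"ax":0.0,"ay":0.0,"az":-4.0,"fingers":0.2},
  {"dx":2.7,"dy":-11.2,"dz":0.0,"ax":0.0,"ay":0.0,"az":-4.0,"fingers":0.2},
  {"dx":2.7,"dy":-11.2,"dz":0.0,"ax":0.0,"ay":0.0,"az":-4.0,"fingers":0.2},
  {"dx":2.7,"dy":-11.2,"dz":0.0,"ax":0.0,"ay":0.0,"az":-4.0,"fingers":0.2},
  {"dx":2.7,"dy":-11.2,"dz":0.0,"ax":0.0,"ay":0.0,"az":-4.0,"fingers":0.2},
])

```text
t: 3.48
position: [0.563, -0.1185, 0.2005]
orientation: [[0.002, 0.997, 0.079], [-0.001, 0.079, -0.997], [-1.0, 0.002, 0.001]]
ft_force: [-0.4, 0.3, -1.2]
gripper_width: 0.0389
```

```bash
python3 -c "
from h import *
st()"
```

```text
t 3.48 p [ 56.3  -11.85  20.05] jaw 4.5 F [-0.4  0.3 -1.2] w 38.9 q [-0.33  0.35  1.6   0.    1.18 -0.41]
```

Request:
move_arm([
  {"dx":0.0,"dy":0.0,"dz":-4.0,"ax":0.0,"ay":0.0,"az":0.0,"fingers":0.2},
  {"dx":0.0,"dy":0.0,"dz":-8.0,"ax":0.0,"ay":0.0,"az":0.0,"fingers":0.2},
  {"dx":0.0,"dy":0.0,"dz":-12.0,"ax":0.0,"ay":0.0,"az":0.0,"fingers":0.2},
  {"dx":0.0,"dy":0.0,"dz":-16.2,"ax":0.0,"ay":0.0,"az":0.0,"fingers":0.2},
  {"dx":0.0,"dy":0.0,"dz":-16.2,"ax":0.0,"ay":0.0,"az":0.0,"fingers":0.2},
])

```text
t: 3.9
position: [0.5593, -0.114, 0.0321]
orientation: [[-0.007, 0.996, 0.084], [0.003, 0.084, -0.996], [-1.0, -0.007, -0.004]]
ft_force: [-1.4, -0.2, -1.3]
gripper_width: 0.0386
```

Request:
move_arm([
  {"dx":0.0,"dy":0.0,"dz":0.0,"ax":0.0,"ay":0.0,"az":0.0,"fingers":0.65},
  {"dx":0.0,"dy":0.0,"dz":0.0,"ax":0.0,"ay":0.0,"az":0.0,"fingers":0.65},
  {"dx":0.0,"dy":0.0,"dz":4.0,"ax":0.0,"ay":0.0,"az":0.0,"fingers":0.65},
  {"dx":0.0,"dy":0.0,"dz":8.0,"ax":0.0,"ay":0.0,"az":0.0,"fingers":0.65},
  {"dx":0.0,"dy":0.0,"dz":11.5,"ax":0.0,"ay":0.0,"az":0.0,"fingers":0.65},
])

```text
t: 4.32
position: [0.5633, -0.1164, 0.1572]
orientation: [[0.003, 0.997, 0.083], [-0.001, 0.083, -0.997], [-1.0, 0.003, 0.001]]
ft_force: [1.6, 0.4, 0.6]
gripper_width: 0.0553
```

```bash
cat >> h.py <<'E'
S=dict(level=((5,150,120),(20,255,255),(425,270,500,320),.03),yel=((22,150,120),(35,255,255),(425,215,475,275),.024),red=((0,150,120),(8,255,255),(475,235,540,300),.024),green=((50,80,30),(80,255,255),(215,180,420,320),.07))
def seg(c,nm):
    lo,hi,(x0,y0,x1,y1),z=S[nm]; hsv=cv2.cvtColor(np.ascontiguousarray(c['frame']),cv2.COLOR_RGB2HSV)
    m=cv2.inRange(hsv[y0:y1,x0:x1],np.array(lo),np.array(hi)); n,l,s,ce=cv2.connectedComponentsWithStats(m)
    if n<2: print(nm,'none'); return
    i=[j for j in range(1,n) if s[j,4]>25] or [1+np.argmax(s[1:,4])]
    if nm!='green': i=[1+np.argmax(s[1:,4])]
    p=np.argwhere(np.isin(l,i))[:,::-1]+[x0,y0]; b=cv2.boxPoints(cv2.minAreaRect(p.astype(np.float32))); P=ray(c,b,z)[:,:2]
    e=np.roll(P,-1,0)-P; L=np.linalg.norm(e,axis=1); k=np.argmax(L[:2]); print(nm,len(p),(P.mean(0)*100).round(2),'sz',(L[:2]*100).round(1),'yaw',round(np.degrees(np.arctan2(e[k,1],e[k,0]))%180,1)); return P
E
python3 -c "
from h import *
st();c=shot('top','t2.png');[seg(c,n) for n in S]"
```

```text
t 4.32 p [ 56.33 -11.64  15.72] jaw 4.7 F [1.6 0.4 0.6] w 55.3 q [-0.32  0.4   1.65  0.    1.09 -0.41]
level 243 [ 43.15 -35.23] sz [8.6 2.3] yaw 95.0
yel 209 [ 57.21 -32.88] sz [2.8 5.8] yaw 14.1
red 146 [ 50.64 -46.4 ] sz [5.  2.1] yaw 124.7
green 262 [ 53.78 -12.03] sz [13.4 19.8] yaw 4.4
```

Request:
move_arm([
  {"dx":-9.5,"dy":-17.5,"dz":0.0,"ax":0.0,"ay":0.0,"az":0.0,"fingers":0.65},
  {"dx":-9.5,"dy":-17.5,"dz":0.0,"ax":0.0,"ay":0.0,"az":0.0,"fingers":0.65},
  {"dx":-9.5,"dy":-17.5,"dz":0.0,"ax":0.0,"ay":0.0,"az":0.0,"fingers":0.65},
  {"dx":-9.5,"dy":-17.5,"dz":0.0,"ax":0.0,"ay":0.0,"az":0.0,"fingers":0.65},
  {"dx":-9.5,"dy":-17.5,"dz":0.0,"ax":0.0,"ay":0.0,"az":0.0,"fingers":0.65},
])

```text
t: 4.78
position: [0.467, -0.2941, 0.1557]
orientation: [[0.004, 0.997, 0.082], [-0.004, 0.082, -0.997], [-1.0, 0.003, 0.004]]
ft_force: [0.3, -0.9, -0.0]
gripper_width: 0.0558
```

Request:
move_arm([
  {"dx":-3.7,"dy":-6.0,"dz":-3.0,"ax":0.0,"ay":0.0,"az":0.0,"fingers":0.65},
  {"dx":-3.7,"dy":-6.0,"dz":-7.0,"ax":0.0,"ay":0.0,"az":0.0,"fingers":0.65},
  {"dx":-3.7,"dy":-6.0,"dz":-9.0,"ax":0.0,"ay":0.0,"az":0.0,"fingers":0.65},
  {"dx":-3.7,"dy":-6.0,"dz":-9.0,"ax":0.0,"ay":0.0,"az":0.0,"fingers":0.65},
  {"dx":-3.7,"dy":-6.0,"dz":-9.0,"ax":0.0,"ay":0.0,"az":0.0,"fingers":0.65},
])

```text
t: 5.2
position: [0.4298, -0.3511, 0.063]
orientation: [[-0.001, 0.997, 0.081], [0.001, 0.081, -0.997], [-1.0, -0.001, -0.002]]
ft_force: [-0.0, -1.0, 0.1]
gripper_width: 0.0556
```

Request:
move_arm([
  {"dx":0.0,"dy":0.0,"dz":-4.0,"ax":0.0,"ay":0.0,"az":0.0,"fingers":0.65},
  {"dx":0.0,"dy":0.0,"dz":-4.9,"ax":0.0,"ay":0.0,"az":0.0,"fingers":0.65},
  {"dx":0.0,"dy":0.0,"dz":-4.9,"ax":0.0,"ay":0.0,"az":0.0,"fingers":0.65},
  {"dx":0.0,"dy":0.0,"dz":-4.9,"ax":0.0,"ay":0.0,"az":0.0,"fingers":0.1},
  {"dx":0.0,"dy":0.0,"dz":-4.9,"ax":0.0,"ay":0.0,"az":0.0,"fingers":0.1},
])

```text
t: 5.62
position: [0.4319, -0.3521, 0.0155]
orientation: [[0.002, 0.997, 0.083], [-0.002, 0.083, -0.997], [-1.0, 0.002, 0.002]]
ft_force: [-0.2, -0.6, 0.8]
gripper_width: 0.0323
```

Request:
move_arm([
  {"dx":0.0,"dy":0.0,"dz":0.0,"ax":0.0,"ay":0.0,"az":0.0,"fingers":0.1},
  {"dx":0.0,"dy":0.0,"dz":0.0,"ax":0.0,"ay":0.0,"az":0.0,"fingers":0.1},
  {"dx":0.0,"dy":0.0,"dz":4.0,"ax":0.0,"ay":0.0,"az":0.0,"fingers":0.1},
  {"dx":0.0,"dy":0.0,"dz":8.0,"ax":0.0,"ay":0.0,"az":0.0,"fingers":0.1},
  {"dx":0.0,"dy":0.0,"dz":12.0,"ax":0.0,"ay":0.0,"az":0.0,"fingers":0.1},
])

```text
t: 6.03
position: [0.4302, -0.3511, 0.1353]
orientation: [[-0.001, 0.997, 0.082], [0.001, 0.082, -0.997], [-1.0, -0.001, -0.001]]
ft_force: [0.5, 0.0, -1.0]
gripper_width: 0.0224
```

Request:
move_arm([
  {"dx":11.0,"dy":16.5,"dz":0.0,"ax":0.0,"ay":0.0,"az":0.0,"fingers":0.1},
  {"dx":11.0,"dy":16.5,"dz":0.0,"ax":0.0,"ay":0.0,"az":0.0,"fingers":0.1},
  {"dx":11.0,"dy":16.5,"dz":0.0,"ax":0.0,"ay":0.0,"az":0.0,"fingers":0.1},
  {"dx":11.0,"dy":16.5,"dz":0.0,"ax":0.0,"ay":0.0,"az":0.0,"fingers":0.1},
  {"dx":11.0,"dy":16.5,"dz":0.0,"ax":0.0,"ay":0.0,"az":0.0,"fingers":0.1},
])

```text
t: 6.45
position: [0.5422, -0.184, 0.135]
orientation: [[0.002, 0.997, 0.082], [-0.0, 0.082, -0.997], [-1.0, 0.002, 0.0]]
ft_force: [0.2, -0.6, -1.0]
gripper_width: 0.023
```

Request:
move_arm([
  {"dx":6.7,"dy":7.3,"dz":0.0,"ax":0.0,"ay":0.0,"az":0.0,"fingers":0.1},
  {"dx":6.7,"dy":7.3,"dz":0.0,"ax":0.0,"ay":0.0,"az":0.0,"fingers":0.1},
  {"dx":6.7,"dy":7.3,"dz":0.0,"ax":0.0,"ay":0.0,"az":0.0,"fingers":0.1},
  {"dx":6.7,"dy":7.3,"dz":0.0,"ax":0.0,"ay":0.0,"az":0.0,"fingers":0.1},
  {"dx":6.7,"dy":7.3,"dz":-2.0,"ax":0.0,"ay":0.0,"az":0.0,"fingers":0.1},
])

```text
t: 6.87
position: [0.611, -0.1137, 0.1175]
orientation: [[0.007, 0.996, 0.084], [-0.003, 0.085, -0.996], [-1.0, 0.007, 0.003]]
ft_force: [0.9, -0.9, -0.8]
gripper_width: 0.0227
```

Request:
move_arm([
  {"dx":0.0,"dy":0.0,"dz":-3.0,"ax":0.0,"ay":0.0,"az":0.0,"fingers":0.1},
  {"dx":0.0,"dy":0.0,"dz":-5.5,"ax":0.0,"ay":0.0,"az":0.0,"fingers":0.1},
  {"dx":0.0,"dy":0.0,"dz":-7.2,"ax":0.0,"ay":0.0,"az":0.0,"fingers":0.1},
  {"dx":0.0,"dy":0.0,"dz":-7.2,"ax":0.0,"ay":0.0,"az":0.0,"fingers":0.1},
  {"dx":0.0,"dy":0.0,"dz":-7.2,"ax":0.0,"ay":0.0,"az":0.0,"fingers":0.1},
])

```text
t: 7.28
position: [0.6062, -0.1143, 0.0412]
orientation: [[-0.002, 0.997, 0.081], [0.0, 0.081, -0.997], [-1.0, -0.002, -0.0]]
ft_force: [-0.5, 0.9, 0.2]
gripper_width: 0.0227
```

Request:
move_arm([
  {"dx":0.0,"dy":0.0,"dz":0.0,"ax":0.0,"ay":0.0,"az":0.0,"fingers":0.42},
  {"dx":0.0,"dy":0.0,"dz":0.0,"ax":0.0,"ay":0.0,"az":0.0,"fingers":0.42},
  {"dx":0.0,"dy":0.0,"dz":4.0,"ax":0.0,"ay":0.0,"az":0.0,"fingers":0.42},
  {"dx":0.0,"dy":0.0,"dz":8.0,"ax":0.0,"ay":0.0,"az":0.0,"fingers":0.42},
  {"dx":0.0,"dy":0.0,"dz":12.0,"ax":0.0,"ay":0.0,"az":0.0,"fingers":0.65},
])

```text
t: 7.7
position: [0.6076, -0.1142, 0.1645]
orientation: [[0.001, 0.997, 0.081], [-0.001, 0.081, -0.997], [-1.0, 0.001, 0.001]]
ft_force: [1.4, 0.1, 0.0]
gripper_width: 0.0468
```

```bash
python3 -c "
from h import *
st();c=shot('top','t3.png');[seg(c,n) for n in S]"
```

```text
t 7.7 p [ 60.76 -11.42  16.45] jaw 4.7 F [1.4 0.1 0. ] w 46.8 q [-0.3   0.45  1.55 -0.    1.15 -0.38]
level none
yel 210 [ 57.21 -32.88] sz [2.8 5.8] yaw 14.1
red 145 [ 50.64 -46.4 ] sz [5.  2.1] yaw 124.7
green 147 [ 57.33 -11.47] sz [13.3  8.1] yaw 99.5
```

Request:
move_arm([
  {"dx":-2.0,"dy":-12.0,"dz":0.0,"ax":0.0,"ay":0.0,"az":-6.5,"fingers":0.65},
  {"dx":-2.0,"dy":-12.0,"dz":0.0,"ax":0.0,"ay":0.0,"az":-6.5,"fingers":0.65},
  {"dx":-2.0,"dy":-12.0,"dz":0.0,"ax":0.0,"ay":0.0,"az":-6.5,"fingers":0.65},
  {"dx":-2.0,"dy":-12.0,"dz":0.0,"ax":0.0,"ay":0.0,"az":-6.5,"fingers":0.65},
  {"dx":-2.0,"dy":-12.0,"dz":0.0,"ax":0.0,"ay":0.0,"az":-6.5,"fingers":0.65},
])

```text
t: 8.17
position: [0.5879, -0.2373, 0.1639]
orientation: [[0.004, 0.88, -0.476], [-0.003, -0.476, -0.88], [-1.0, 0.005, 0.0]]
ft_force: [0.5, 0.9, 0.0]
gripper_width: 0.0555
```

Request:
move_arm([
  {"dx":-2.0,"dy":-9.6,"dz":0.0,"ax":0.0,"ay":0.0,"az":-6.6,"fingers":0.65},
  {"dx":-2.0,"dy":-9.6,"dz":0.0,"ax":0.0,"ay":0.0,"az":-6.6,"fingers":0.65},
  {"dx":-2.0,"dy":-9.6,"dz":0.0,"ax":0.0,"ay":0.0,"az":-6.6,"fingers":0.65},
  {"dx":-2.0,"dy":-9.6,"dz":0.0,"ax":0.0,"ay":0.0,"az":-6.6,"fingers":0.65},
  {"dx":-2.0,"dy":-9.6,"dz":0.0,"ax":0.0,"ay":0.0,"az":-6.6,"fingers":0.65},
])

```text
t: 8.58
position: [0.5677, -0.3324, 0.1637]
orientation: [[0.003, 0.48, -0.877], [-0.003, -0.877, -0.48], [-1.0, 0.004, -0.002]]
ft_force: [0.2, 0.2, 0.0]
gripper_width: 0.0557
```

Request:
move_arm([
  {"dx":0.0,"dy":0.0,"dz":-2.0,"ax":0.0,"ay":0.0,"az":-3.0,"fingers":0.65},
  {"dx":0.0,"dy":0.0,"dz":-6.0,"ax":0.0,"ay":0.0,"az":-3.0,"fingers":0.65},
  {"dx":0.0,"dy":0.0,"dz":-10.0,"ax":0.0,"ay":0.0,"az":-3.0,"fingers":0.65},
  {"dx":0.0,"dy":0.0,"dz":-10.0,"ax":0.0,"ay":0.0,"az":-3.0,"fingers":0.65},
  {"dx":0.0,"dy":0.0,"dz":-10.0,"ax":0.0,"ay":0.0,"az":-3.0,"fingers":0.65},
])

```text
t: 9.0
position: [0.5664, -0.3292, 0.0612]
orientation: [[-0.002, 0.246, -0.969], [0.002, -0.969, -0.246], [-1.0, -0.002, 0.002]]
ft_force: [-0.8, 0.1, 1.4]
gripper_width: 0.0555
```

Request:
move_arm([
  {"dx":0.0,"dy":0.0,"dz":-3.5,"ax":0.0,"ay":0.0,"az":0.0,"fingers":0.65},
  {"dx":0.0,"dy":0.0,"dz":-4.8,"ax":0.0,"ay":0.0,"az":0.0,"fingers":0.65},
  {"dx":0.0,"dy":0.0,"dz":-4.8,"ax":0.0,"ay":0.0,"az":0.0,"fingers":0.65},
  {"dx":0.0,"dy":0.0,"dz":-4.8,"ax":0.0,"ay":0.0,"az":0.0,"fingers":0.1},
  {"dx":0.0,"dy":0.0,"dz":-4.8,"ax":0.0,"ay":0.0,"az":0.0,"fingers":0.1},
])

```text
t: 9.42
position: [0.5687, -0.3305, 0.0155]
orientation: [[0.002, 0.245, -0.969], [-0.002, -0.969, -0.245], [-1.0, 0.002, -0.002]]
ft_force: [0.4, 0.2, -0.3]
gripper_width: 0.0321
```

Request:
move_arm([
  {"dx":0.0,"dy":0.0,"dz":0.0,"ax":0.0,"ay":0.0,"az":0.0,"fingers":0.1},
  {"dx":0.0,"dy":0.0,"dz":0.0,"ax":0.0,"ay":0.0,"az":0.0,"fingers":0.1},
  {"dx":0.0,"dy":0.0,"dz":4.0,"ax":0.0,"ay":0.0,"az":0.0,"fingers":0.1},
  {"dx":0.0,"dy":0.0,"dz":8.0,"ax":0.0,"ay":0.0,"az":0.0,"fingers":0.1},
  {"dx":0.0,"dy":0.0,"dz":12.8,"ax":0.0,"ay":0.0,"az":0.0,"fingers":0.1},
])

```text
t: 9.83
position: [0.5669, -0.3291, 0.1363]
orientation: [[-0.001, 0.245, -0.969], [0.001, -0.969, -0.245], [-1.0, -0.001, 0.001]]
ft_force: [1.4, -0.5, -1.4]
gripper_width: 0.0244
```

```bash
python3 -c "
from h import *
st()
shot('side','s2.png')
f=cv2.imread('pics/s2.png');cv2.imwrite('pics/s2c.png',cv2.resize(f[190:450,290:540],None,fx=2.3,fy=2.3,interpolation=cv2.INTER_CUBIC))"
```

```text
t 9.83 p [ 56.69 -32.91  13.63] jaw -75.8 F [ 1.4 -0.5 -1.4] w 24.4 q [-0.63  0.53  1.48  0.    1.13  0.69]
```

View pics/s2c.png

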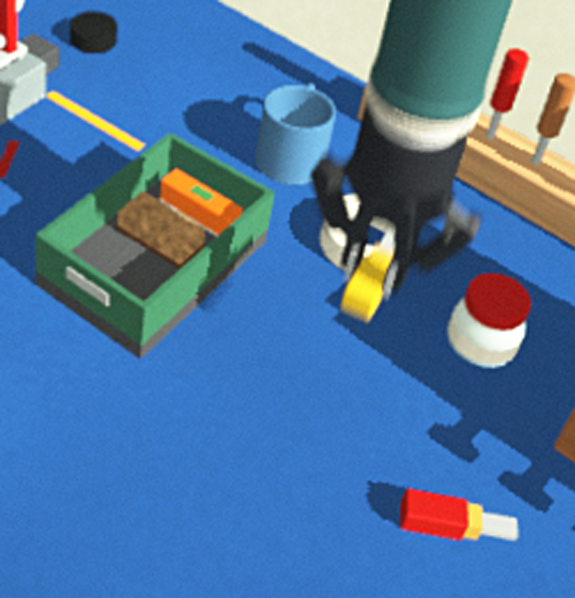

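The level and cork block lie in the box, and the yellow chisel is held. I'll place it next.

Request:
move_arm([
  {"dx":-2.6,"dy":9.0,"dz":0.0,"ax":0.0,"ay":0.0,"az":6.5,"fingers":0.1},
  {"dx":-2.6,"dy":9.0,"dz":0.0,"ax":0.0,"ay":0.0,"az":6.5,"fingers":0.1},
  {"dx":-2.6,"dy":9.0,"dz":0.0,"ax":0.0,"ay":0.0,"az":6.5,"fingers":0.1},
  {"dx":-2.6,"dy":9.0,"dz":0.0,"ax":0.0,"ay":0.0,"az":6.5,"fingers":0.1},
  {"dx":-2.6,"dy":9.0,"dz":0.0,"ax":0.0,"ay":0.0,"az":6.5,"fingers":0.1},
])

```text
t: 10.3
position: [0.5413, -0.2383, 0.136]
orientation: [[0.001, 0.733, -0.68], [-0.0, -0.68, -0.733], [-1.0, 0.001, -0.0]]
ft_force: [0.5, -0.1, -0.5]
gripper_width: 0.0238
```

Request:
move_arm([
  {"dx":-3.0,"dy":10.1,"dz":0.0,"ax":0.0,"ay":0.0,"az":6.5,"fingers":0.1},
  {"dx":-3.0,"dy":10.1,"dz":0.0,"ax":0.0,"ay":0.0,"az":6.5,"fingers":0.1},
  {"dx":-3.0,"dy":10.1,"dz":0.0,"ax":0.0,"ay":0.0,"az":6.5,"fingers":0.1},
  {"dx":-3.0,"dy":10.1,"dz":0.0,"ax":0.0,"ay":0.0,"az":6.5,"fingers":0.1},
  {"dx":-3.0,"dy":10.1,"dz":0.0,"ax":0.0,"ay":0.0,"az":6.5,"fingers":0.1},
])

```text
t: 10.72
position: [0.5109, -0.1369, 0.1357]
orientation: [[0.0, 0.984, -0.179], [-0.0, -0.179, -0.984], [-1.0, 0.0, -0.0]]
ft_force: [0.8, -0.0, -1.8]
gripper_width: 0.0244
```

Request:
move_arm([
  {"dx":0.0,"dy":0.0,"dz":0.0,"ax":0.0,"ay":0.0,"az":3.0,"fingers":0.1},
  {"dx":0.0,"dy":0.0,"dz":0.0,"ax":0.0,"ay":0.0,"az":3.0,"fingers":0.1},
  {"dx":0.0,"dy":0.0,"dz":-3.0,"ax":0.0,"ay":0.0,"az":3.0,"fingers":0.1},
  {"dx":0.0,"dy":0.0,"dz":-5.0,"ax":0.0,"ay":0.0,"az":3.0,"fingers":0.1},
  {"dx":0.0,"dy":0.0,"dz":-5.0,"ax":0.0,"ay":0.0,"az":3.0,"fingers":0.1},
])

```text
t: 11.13
position: [0.5093, -0.1377, 0.0826]
orientation: [[-0.005, 0.997, 0.073], [0.002, 0.073, -0.997], [-1.0, -0.004, -0.002]]
ft_force: [-1.3, -0.8, -1.4]
gripper_width: 0.0245
```

Request:
move_arm([
  {"dx":0.0,"dy":0.0,"dz":-3.0,"ax":0.0,"ay":0.0,"az":0.0,"fingers":0.1},
  {"dx":0.0,"dy":0.0,"dz":-5.2,"ax":0.0,"ay":0.0,"az":0.0,"fingers":0.1},
  {"dx":0.0,"dy":0.0,"dz":-5.2,"ax":0.0,"ay":0.0,"az":0.0,"fingers":0.1},
  {"dx":0.0,"dy":0.0,"dz":-5.2,"ax":0.0,"ay":0.0,"az":0.0,"fingers":0.1},
  {"dx":0.0,"dy":0.0,"dz":-5.2,"ax":0.0,"ay":0.0,"az":0.0,"fingers":0.4},
])

```text
t: 11.55
position: [0.5122, -0.1389, 0.034]
orientation: [[0.001, 0.997, 0.073], [-0.001, 0.073, -0.997], [-1.0, 0.001, 0.001]]
ft_force: [0.1, -0.2, 0.8]
gripper_width: 0.0339
```

Request:
move_arm([
  {"dx":0.0,"dy":0.0,"dz":0.0,"ax":0.0,"ay":0.0,"az":0.0,"fingers":0.4},
  {"dx":0.0,"dy":0.0,"dz":1.0,"ax":0.0,"ay":0.0,"az":0.0,"fingers":0.4},
  {"dx":0.0,"dy":0.0,"dz":5.0,"ax":0.0,"ay":0.0,"az":0.0,"fingers":0.4},
  {"dx":0.0,"dy":0.0,"dz":9.0,"ax":0.0,"ay":0.0,"az":0.0,"fingers":0.5},
  {"dx":0.0,"dy":0.0,"dz":12.2,"ax":0.0,"ay":0.0,"az":0.0,"fingers":0.65},
])

```text
t: 11.97
position: [0.512, -0.1387, 0.1585]
orientation: [[0.002, 0.997, 0.073], [-0.001, 0.073, -0.997], [-1.0, 0.002, 0.001]]
ft_force: [1.2, -0.4, -0.5]
gripper_width: 0.0534
```

```bash
python3 -c "
from h import *
st();c=shot('top','t4.png');[seg(c,n) for n in S]"
```

```text
t 11.97 p [ 51.2  -13.87  15.85] jaw 4.2 F [ 1.2 -0.4 -0.5] w 53.4 q [-0.39  0.34  1.75  0.    1.05 -0.47]
level none
yel none
red 146 [ 50.64 -46.4 ] sz [5.  2.1] yaw 124.7
green 458 [ 54.14 -11.83] sz [13.1 19.8] yaw 4.6
```

Request:
move_arm([
  {"dx":-0.6,"dy":-19.0,"dz":0.0,"ax":0.0,"ay":0.0,"az":6.1,"fingers":0.65},
  {"dx":-0.6,"dy":-19.0,"dz":0.0,"ax":0.0,"ay":0.0,"az":6.1,"fingers":0.65},
  {"dx":-0.6,"dy":-19.0,"dz":0.0,"ax":0.0,"ay":0.0,"az":6.1,"fingers":0.65},
  {"dx":-0.6,"dy":-19.0,"dz":0.0,"ax":0.0,"ay":0.0,"az":6.1,"fingers":0.65},
  {"dx":-0.6,"dy":-19.0,"dz":0.0,"ax":0.0,"ay":0.0,"az":6.1,"fingers":0.65},
])

```text
t: 12.43
position: [0.5057, -0.3321, 0.1568]
orientation: [[0.002, 0.819, 0.574], [-0.003, 0.574, -0.819], [-1.0, 0.0, 0.003]]
ft_force: [1.8, -0.9, 0.6]
gripper_width: 0.0555
```

Request:
move_arm([
  {"dx":0.0,"dy":-13.5,"dz":0.0,"ax":0.0,"ay":0.0,"az":0.0,"fingers":0.65},
  {"dx":0.0,"dy":-13.5,"dz":-1.0,"ax":0.0,"ay":0.0,"az":0.0,"fingers":0.65},
  {"dx":0.0,"dy":-13.5,"dz":-5.0,"ax":0.0,"ay":0.0,"az":0.0,"fingers":0.65},
  {"dx":0.0,"dy":-13.5,"dz":-9.0,"ax":0.0,"ay":0.0,"az":0.0,"fingers":0.65},
  {"dx":0.0,"dy":-13.5,"dz":-9.0,"ax":0.0,"ay":0.0,"az":0.0,"fingers":0.65},
])

```text
t: 12.85
position: [0.5043, -0.4662, 0.063]
orientation: [[-0.001, 0.824, 0.567], [-0.0, 0.567, -0.824], [-1.0, -0.001, -0.0]]
ft_force: [-0.6, 1.2, -1.0]
gripper_width: 0.0555
```

Request:
move_arm([
  {"dx":0.0,"dy":0.0,"dz":-3.5,"ax":0.0,"ay":0.0,"az":0.0,"fingers":0.65},
  {"dx":0.0,"dy":0.0,"dz":-5.2,"ax":0.0,"ay":0.0,"az":0.0,"fingers":0.65},
  {"dx":0.0,"dy":0.0,"dz":-5.2,"ax":0.0,"ay":0.0,"az":0.0,"fingers":0.65},
  {"dx":0.0,"dy":0.0,"dz":-5.2,"ax":0.0,"ay":0.0,"az":0.0,"fingers":0.1},
  {"dx":0.0,"dy":0.0,"dz":-5.2,"ax":0.0,"ay":0.0,"az":0.0,"fingers":0.1},
])

```text
t: 13.27
position: [0.5065, -0.4645, 0.015]
orientation: [[0.002, 0.822, 0.569], [-0.002, 0.569, -0.822], [-1.0, 0.0, 0.003]]
ft_force: [-0.4, 0.0, -0.6]
gripper_width: 0.0323
```

Request:
move_arm([
  {"dx":0.0,"dy":0.0,"dz":0.0,"ax":0.0,"ay":0.0,"az":0.0,"fingers":0.1},
  {"dx":0.0,"dy":0.0,"dz":0.0,"ax":0.0,"ay":0.0,"az":0.0,"fingers":0.1},
  {"dx":0.0,"dy":0.0,"dz":4.0,"ax":0.0,"ay":0.0,"az":0.0,"fingers":0.1},
  {"dx":0.0,"dy":0.0,"dz":8.0,"ax":0.0,"ay":0.0,"az":0.0,"fingers":0.1},
  {"dx":0.0,"dy":0.0,"dz":12.8,"ax":0.0,"ay":0.0,"az":0.0,"fingers":0.1},
])

```text
t: 13.68
position: [0.5051, -0.4629, 0.136]
orientation: [[-0.001, 0.822, 0.569], [0.001, 0.569, -0.822], [-1.0, -0.0, -0.001]]
ft_force: [0.1, -0.7, -1.0]
gripper_width: 0.0242
```

```bash
python3 -c "
from h import *
st()"
```

```text
t 13.68 p [ 50.51 -46.29  13.6 ] jaw 34.7 F [ 0.1 -0.7 -1. ] w 24.2 q [-0.84  0.57  1.41 -0.    1.17 -1.45]
```

Request:
move_arm([
  {"dx":-1.5,"dy":19.0,"dz":0.5,"ax":0.0,"ay":0.0,"az":-6.1,"fingers":0.1},
  {"dx":-1.5,"dy":19.0,"dz":0.5,"ax":0.0,"ay":0.0,"az":-6.1,"fingers":0.1},
  {"dx":-1.5,"dy":19.0,"dz":0.5,"ax":0.0,"ay":0.0,"az":-6.1,"fingers":0.1},
  {"dx":-1.5,"dy":19.0,"dz":0.5,"ax":0.0,"ay":0.0,"az":-6.1,"fingers":0.1},
  {"dx":-1.5,"dy":19.0,"dz":0.5,"ax":0.0,"ay":0.0,"az":-6.1,"fingers":0.1},
])

```text
t: 14.1
position: [0.4892, -0.2692, 0.1406]
orientation: [[-0.0, 0.998, 0.067], [0.002, 0.067, -0.998], [-1.0, -0.0, -0.002]]
ft_force: [-0.5, 0.4, -1.7]
gripper_width: 0.0245
```

Request:
move_arm([
  {"dx":-1.4,"dy":16.8,"dz":0.0,"ax":0.0,"ay":0.0,"az":0.0,"fingers":0.1},
  {"dx":-1.4,"dy":16.8,"dz":0.0,"ax":0.0,"ay":0.0,"az":0.0,"fingers":0.1},
  {"dx":-1.4,"dy":16.8,"dz":0.0,"ax":0.0,"ay":0.0,"az":0.0,"fingers":0.1},
  {"dx":-1.4,"dy":16.8,"dz":0.0,"ax":0.0,"ay":0.0,"az":0.0,"fingers":0.1},
  {"dx":-1.4,"dy":16.8,"dz":0.0,"ax":0.0,"ay":0.0,"az":0.0,"fingers":0.1},
])

```text
t: 14.52
position: [0.4738, -0.0989, 0.1401]
orientation: [[-0.002, 0.997, 0.077], [0.004, 0.077, -0.997], [-1.0, -0.002, -0.004]]
ft_force: [-0.7, 0.4, -2.5]
gripper_width: 0.0243
```

```bash
python3 -c "
from h import *
st();c=shot('side','s3.png')
f=cv2.imread('pics/s3.png');cv2.imwrite('pics/s3c.png',cv2.resize(f[180:360,270:450],None,fx=3.2,fy=3.2,interpolation=cv2.INTER_CUBIC))"
```

```text
t 14.52 p [47.38 -9.89 14.01] jaw 4.4 F [-0.7  0.4 -2.5] w 24.3 q [-0.35  0.31  1.86  0.    0.98 -0.43]
```

View pics/s3c.png

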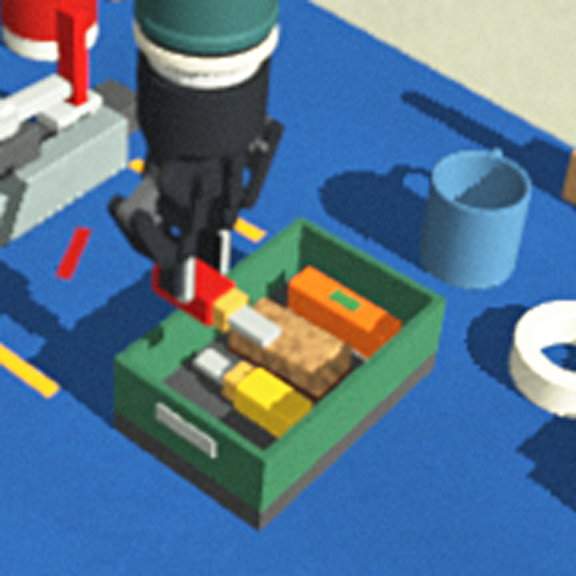

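The three tools lie in the box with room on the near side, and the red chisel is held above that gap. I'll lower and release it.

Request:
move_arm([
  {"dx":0.0,"dy":0.0,"dz":0.0,"ax":0.0,"ay":0.0,"az":0.0,"fingers":0.1},
  {"dx":0.0,"dy":0.0,"dz":-3.0,"ax":0.0,"ay":0.0,"az":0.0,"fingers":0.1},
  {"dx":0.0,"dy":0.0,"dz":-6.0,"ax":0.0,"ay":0.0,"az":0.0,"fingers":0.1},
  {"dx":0.0,"dy":0.0,"dz":-8.8,"ax":0.0,"ay":0.0,"az":0.0,"fingers":0.1},
  {"dx":0.0,"dy":0.0,"dz":-8.8,"ax":0.0,"ay":0.0,"az":0.0,"fingers":0.1},
])

```text
t: 14.98
position: [0.4742, -0.1063, 0.0482]
orientation: [[-0.006, 0.997, 0.071], [0.002, 0.071, -0.997], [-1.0, -0.006, -0.002]]
ft_force: [-0.8, -0.9, -1.0]
gripper_width: 0.0243
```

Request:
move_arm([
  {"dx":0.0,"dy":0.0,"dz":0.0,"ax":0.0,"ay":0.0,"az":0.0,"fingers":0.1},
  {"dx":0.0,"dy":0.0,"dz":0.0,"ax":0.0,"ay":0.0,"az":0.0,"fingers":0.36},
  {"dx":0.0,"dy":0.0,"dz":0.0,"ax":0.0,"ay":0.0,"az":0.0,"fingers":0.36},
  {"dx":0.0,"dy":0.0,"dz":0.5,"ax":0.0,"ay":0.0,"az":0.0,"fingers":0.36},
  {"dx":0.0,"dy":0.0,"dz":4.0,"ax":0.0,"ay":0.0,"az":0.0,"fingers":0.36},
])

```text
t: 15.4
position: [0.474, -0.1049, 0.0897]
orientation: [[-0.006, 0.997, 0.073], [0.002, 0.073, -0.997], [-1.0, -0.006, -0.003]]
ft_force: [0.8, -0.3, 0.2]
gripper_width: 0.0306
```

Request:
move_arm([
  {"dx":0.0,"dy":-4.0,"dz":6.0,"ax":0.0,"ay":0.0,"az":0.0,"fingers":0.36},
  {"dx":0.0,"dy":-9.0,"dz":8.0,"ax":0.0,"ay":0.0,"az":0.0,"fingers":0.0},
  {"dx":0.0,"dy":-14.0,"dz":8.0,"ax":0.0,"ay":0.0,"az":0.0,"fingers":0.0},
  {"dx":0.0,"dy":-16.4,"dz":8.0,"ax":0.0,"ay":0.0,"az":0.0,"fingers":0.0},
  {"dx":0.0,"dy":-16.4,"dz":8.0,"ax":0.0,"ay":0.0,"az":0.0,"fingers":0.0},
])

```text
t: 15.82
position: [0.4781, -0.2744, 0.1757]
orientation: [[0.006, 0.997, 0.072], [-0.006, 0.073, -0.997], [-1.0, 0.005, 0.006]]
ft_force: [0.2, -0.8, 0.3]
gripper_width: -0.0001
```

```bash
python3 -c "
from h import *
st();c=shot('top','t5.png');seg(c,'green')
f=cv2.imread('pics/t5.png');cv2.imwrite('pics/t5c.png',cv2.resize(f[195:315,330:430],None,fx=4,fy=4,interpolation=cv2.INTER_CUBIC))"
```

```text
t 15.82 p [ 47.81 -27.44  17.57] jaw 4.2 F [ 0.2 -0.8  0.3] w -0.1 q [-0.65  0.34  1.69 -0.    1.1  -0.72]
green 720 [ 54.15 -11.77] sz [13.  19.9] yaw 5.2
```

View pics/t5c.png

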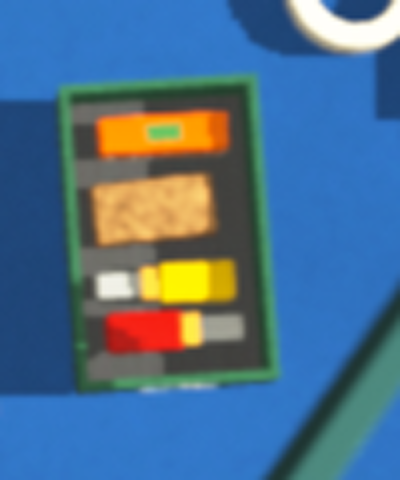

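All four tools lie inside the box. Now the walk: the near corner first, about 33 mm of push.

Request:
move_arm([
  {"dx":0.0,"dy":0.0,"dz":-4.0,"ax":0.0,"ay":0.0,"az":0.0,"fingers":0.0},
  {"dx":0.0,"dy":0.0,"dz":-8.0,"ax":0.0,"ay":0.0,"az":0.0,"fingers":0.0},
  {"dx":0.0,"dy":0.0,"dz":-12.0,"ax":0.0,"ay":0.0,"az":0.0,"fingers":0.0},
  {"dx":0.0,"dy":2.0,"dz":-15.0,"ax":0.0,"ay":0.0,"az":0.0,"fingers":0.0},
  {"dx":0.0,"dy":4.5,"dz":-15.0,"ax":0.0,"ay":0.0,"az":0.0,"fingers":0.0},
])

```text
t: 16.28
position: [0.4742, -0.2239, 0.0179]
orientation: [[-0.005, 0.997, 0.071], [0.003, 0.071, -0.998], [-1.0, -0.005, -0.003]]
ft_force: [-0.3, 0.0, 0.3]
gripper_width: 0.0003
```

Request:
move_arm([
  {"dx":0.0,"dy":1.0,"dz":0.0,"ax":0.0,"ay":0.0,"az":0.0,"fingers":0.0},
  {"dx":0.0,"dy":2.0,"dz":0.0,"ax":0.0,"ay":0.0,"az":0.0,"fingers":0.0},
  {"dx":-0.1,"dy":3.0,"dz":0.0,"ax":0.0,"ay":0.0,"az":0.0,"fingers":0.0},
  {"dx":-0.2,"dy":4.0,"dz":0.0,"ax":0.0,"ay":0.0,"az":0.0,"fingers":0.0},
  {"dx":-0.3,"dy":4.8,"dz":0.0,"ax":0.0,"ay":0.0,"az":0.0,"fingers":0.0},
])

```text
t: 16.7
position: [0.4762, -0.1794, 0.0239]
orientation: [[0.005, 0.997, 0.074], [-0.006, 0.074, -0.997], [-1.0, 0.005, 0.006]]
ft_force: [-3.4, -12.6, -1.1]
gripper_width: -0.0001
```

```bash
cat >> h.py <<'E'
def box(f=None):
    """fit toolbox pose by rim outline: project model rim (z=.07) hull vs green mask"""
    st(); c=shot('top',f); P=seg(c,'green')
    if P is None: return
    m=P.mean(0); d=[(P[i]-m) for i in range(4)]
    e=np.roll(P,-1,0)-P; L=np.linalg.norm(e,axis=1); k=np.argmax(L[:2]); yaw=np.arctan2(e[k,1],e[k,0])
    yaw=(yaw+np.pi/2)%np.pi-np.pi/2; H=np.array([.5356,.071]); a=np.radians(5); v=m-H
    print('box dock x %.1f y %.1f mm yaw rel %.3f'%(1e3*(v[0]*np.cos(a)+v[1]*np.sin(a)),1e3*(-v[0]*np.sin(a)+v[1]*np.cos(a)),yaw-a))
    ex=np.array([np.cos(yaw),np.sin(yaw)]); ey=np.array([-ex[1],ex[0]])
    for n,s in(('near',-.075),('mid',0),('far',.075)): print(n,'TCP contact cm',((m+s*ex-.076*ey)*100).round(1))
E
python3 -c "
from h import *
box('t6.png')"
```

```text
t 16.7 p [ 47.62 -17.94   2.39] jaw 4.3 F [ -3.4 -12.6  -1.1] w -0.1 q [-0.49  0.52  1.91 -0.    0.71 -0.57]
green 535 [ 54.13 -10.44] sz [19.9 13.3] yaw 177.5
box dock x -9.7 y -175.2 mm yaw rel -0.131
near TCP contact cm [ 46.3 -17.7]
mid TCP contact cm [ 53.8 -18. ]
far TCP contact cm [ 61.3 -18.4]
```

Request:
move_arm([
  {"dx":-0.1,"dy":0.6,"dz":0.0,"ax":0.0,"ay":0.0,"az":0.0,"fingers":0.0},
  {"dx":-0.1,"dy":1.2,"dz":0.0,"ax":0.0,"ay":0.0,"az":0.0,"fingers":0.0},
  {"dx":-0.1,"dy":1.3,"dz":0.0,"ax":0.0,"ay":0.0,"az":0.0,"fingers":0.0},
  {"dx":-0.1,"dy":1.3,"dz":0.0,"ax":0.0,"ay":0.0,"az":0.0,"fingers":0.0},
])

```text
t: 17.08
position: [0.4768, -0.1673, 0.0248]
orientation: [[0.009, 0.997, 0.074], [-0.007, 0.074, -0.997], [-1.0, 0.008, 0.008]]
ft_force: [-0.7, -8.2, 6.8]
gripper_width: -0.0
```

Request:
move_arm([
  {"dx":0.0,"dy":-3.0,"dz":0.0,"ax":0.0,"ay":0.0,"az":0.0,"fingers":0.0},
  {"dx":4.0,"dy":-5.5,"dz":0.0,"ax":0.0,"ay":0.0,"az":0.0,"fingers":0.0},
  {"dx":8.0,"dy":-5.5,"dz":0.0,"ax":0.0,"ay":0.0,"az":0.0,"fingers":0.0},
  {"dx":12.0,"dy":-5.5,"dz":0.0,"ax":0.0,"ay":0.0,"az":0.0,"fingers":0.0},
  {"dx":14.7,"dy":-5.5,"dz":0.0,"ax":0.0,"ay":0.0,"az":0.0,"fingers":0.0},
])

```text
t: 17.5
position: [0.6256, -0.2208, 0.025]
orientation: [[0.008, 0.997, 0.072], [-0.004, 0.072, -0.997], [-1.0, 0.008, 0.004]]
ft_force: [0.9, -0.9, 0.5]
gripper_width: -0.0002
```

```bash
python3 -c "
from h import *
box('t7.png')"
```

```text
t 17.5 p [ 62.56 -22.08   2.5 ] jaw 4.1 F [ 0.9 -0.9  0.5] w -0.2 q [-0.44  0.66  1.55  0.    0.92 -0.52]
green 287 [58.78 -9.84] sz [10.7 12.7] yaw 83.6
box dock x 37.2 y -173.3 mm yaw rel 1.373
near TCP contact cm [ 65.5 -18.1]
mid TCP contact cm [ 66.3 -10.7]
far TCP contact cm [67.2 -3.2]
```

Request:
move_arm([
  {"dx":0.0,"dy":2.4,"dz":0.0,"ax":0.0,"ay":0.0,"az":0.0,"fingers":0.0},
  {"dx":-0.1,"dy":3.8,"dz":0.0,"ax":0.0,"ay":0.0,"az":0.0,"fingers":0.0},
  {"dx":-0.2,"dy":5.0,"dz":0.0,"ax":0.0,"ay":0.0,"az":0.0,"fingers":0.0},
  {"dx":-0.3,"dy":6.2,"dz":0.0,"ax":0.0,"ay":0.0,"az":0.0,"fingers":0.0},
  {"dx":-0.4,"dy":7.4,"dz":0.0,"ax":0.0,"ay":0.0,"az":0.0,"fingers":0.0},
])

```text
t: 17.97
position: [0.6181, -0.1468, 0.0239]
orientation: [[0.007, 0.997, 0.074], [-0.005, 0.074, -0.997], [-1.0, 0.006, 0.006]]
ft_force: [3.4, -10.0, -0.3]
gripper_width: -0.0004
```

Request:
move_arm([
  {"dx":-0.1,"dy":1.1,"dz":0.0,"ax":0.0,"ay":0.0,"az":0.0,"fingers":0.0},
  {"dx":-0.2,"dy":2.0,"dz":0.0,"ax":0.0,"ay":0.0,"az":0.0,"fingers":0.0},
  {"dx":-0.2,"dy":2.0,"dz":0.0,"ax":0.0,"ay":0.0,"az":0.0,"fingers":0.0},
])

```text
t: 18.22
position: [0.6161, -0.1254, 0.0242]
orientation: [[0.007, 0.997, 0.075], [-0.004, 0.075, -0.997], [-1.0, 0.006, 0.004]]
ft_force: [2.0, -5.2, 2.5]
gripper_width: 0.0002
```

```bash
cat >> h.py <<'E'
from scipy.optimize import minimize
H0=np.array([.5356,.071]); A0=np.radians(5.0)
def d2w(x,y): return H0+x*np.array([np.cos(A0),np.sin(A0)])+y*np.array([-np.sin(A0),np.cos(A0)])
def fit(guess,f=None):
    """guess: dock x mm, dock y mm, yaw rel"""
    st(); c=shot('top',f); hsv=cv2.cvtColor(np.ascontiguousarray(c['frame']),cv2.COLOR_RGB2HSV)
    m=cv2.inRange(hsv,np.array((50,80,30)),np.array((80,255,255))); m[:180]=0;m[330:]=0;m[:,:215]=0;m[:,430:]=0
    m=m.astype(np.float32)/255; S=4; M=cv2.resize(m,None,fx=S,fy=S,interpolation=cv2.INTER_LINEAR)
    def poly(p,hx,hy):
        yaw=p[2]+A0; R=np.array([[np.cos(yaw),-np.sin(yaw)],[np.sin(yaw),np.cos(yaw)]])
        q=np.array([[hx,hy],[-hx,hy],[-hx,-hy],[hx,-hy]])@R.T+d2w(p[0]/1e3,p[1]/1e3)
        return np.round(((proj(c,np.c_[q,np.full(4,.07)])+.5)*S-.5)*16).astype(np.int32)
    def cost(p):
        o=np.zeros(M.shape,np.float32); cv2.fillConvexPoly(o,poly(p,.1,.065),1.,shift=4); out=(M*(1-o)).sum()
        cv2.fillConvexPoly(o,poly(p,.094,.059),0.,shift=4)
        return out-(M*o).sum()
    g=np.array(guess,float); best=None
    for dy in(-12,0,12):
        for da in(-.08,0,.08):
            r=minimize(cost,g+[0,dy,da],method='Nelder-Mead',options=dict(initial_simplex=g+[0,dy,da]+np.array([[0,0,0],[8,0,0],[0,8,0],[0,0,.08]]),xatol=.1,fatol=1))
            if best is None or r.fun<best.fun: best=r
    p=best.x; print('box dock x %.1f y %.1f yaw %.3f'%tuple(p),'score',round(best.fun/16))
    yaw=p[2]+A0; ex=np.array([np.cos(yaw),np.sin(yaw)]); ey=np.array([-ex[1],ex[0]]); C=d2w(p[0]/1e3,p[1]/1e3)
    for n,s in(('near',-.075),('mid',0),('far',.075)): print(n,'TCP contact cm',((C+s*ex-.076*ey)*100).round(1))
    return p,c
E
python3 -c "
from h import *
fit((-10,-130,.15),'t8.png')"
```

```text
t 18.22 p [ 61.61 -12.54   2.42] jaw 4.3 F [ 2.  -5.2  2.5] w 0.2 q [-0.31  0.63  1.63 -0.    0.87 -0.38]
box dock x -13.0 y -132.1 yaw 0.127 score -195
near TCP contact cm [ 47.7 -15.2]
mid TCP contact cm [ 55.  -13.6]
far TCP contact cm [ 62.4 -12. ]
```

Request:
move_arm([
  {"dx":0.0,"dy":0.8,"dz":0.0,"ax":0.0,"ay":0.0,"az":0.0,"fingers":0.0},
  {"dx":-0.1,"dy":1.4,"dz":0.0,"ax":0.0,"ay":0.0,"az":0.0,"fingers":0.0},
  {"dx":-0.1,"dy":1.4,"dz":0.0,"ax":0.0,"ay":0.0,"az":0.0,"fingers":0.0},
])

```text
t: 18.52
position: [0.6163, -0.1131, 0.0252]
orientation: [[0.009, 0.997, 0.075], [-0.006, 0.075, -0.997], [-1.0, 0.009, 0.006]]
ft_force: [3.2, -9.7, 9.5]
gripper_width: -0.0001
```

Request:
move_arm([
  {"dx":0.0,"dy":-4.0,"dz":0.0,"ax":0.0,"ay":0.0,"az":0.0,"fingers":0.0},
  {"dx":-2.5,"dy":-7.0,"dz":0.0,"ax":0.0,"ay":0.0,"az":0.0,"fingers":0.0},
  {"dx":-6.5,"dy":-7.6,"dz":0.0,"ax":0.0,"ay":0.0,"az":0.0,"fingers":0.0},
  {"dx":-10.5,"dy":-7.6,"dz":0.0,"ax":0.0,"ay":0.0,"az":0.0,"fingers":0.0},
  {"dx":-13.8,"dy":-7.6,"dz":0.0,"ax":0.0,"ay":0.0,"az":0.0,"fingers":0.0},
])

```text
t: 18.93
position: [0.4713, -0.1864, 0.0225]
orientation: [[-0.001, 0.997, 0.073], [-0.0, 0.073, -0.997], [-1.0, -0.001, -0.0]]
ft_force: [-0.8, 0.4, 0.1]
gripper_width: -0.0
```

```bash
python3 -c "
from h import *
fit((-13,-125,.2),'t9.png')"
```

```text
t 18.93 p [ 47.13 -18.64   2.25] jaw 4.2 F [-0.8  0.4  0.1] w -0.0 q [-0.51  0.52  1.91 -0.    0.71 -0.58]
box dock x -12.3 y -123.8 yaw 0.201 score -365
near TCP contact cm [ 48.4 -14.8]
mid TCP contact cm [ 55.6 -12.6]
far TCP contact cm [ 62.8 -10.5]
```

Request:
move_arm([
  {"dx":0.3,"dy":2.8,"dz":0.0,"ax":0.0,"ay":0.0,"az":0.0,"fingers":0.0},
  {"dx":0.3,"dy":4.2,"dz":0.0,"ax":0.0,"ay":0.0,"az":0.0,"fingers":0.0},
  {"dx":0.2,"dy":5.4,"dz":0.0,"ax":0.0,"ay":0.0,"az":0.0,"fingers":0.0},
  {"dx":0.1,"dy":6.6,"dz":0.0,"ax":0.0,"ay":0.0,"az":0.0,"fingers":0.0},
  {"dx":0.0,"dy":7.8,"dz":0.0,"ax":0.0,"ay":0.0,"az":0.0,"fingers":0.0},
])

```text
t: 19.4
position: [0.4752, -0.1102, 0.0232]
orientation: [[0.002, 0.997, 0.075], [-0.004, 0.075, -0.997], [-1.0, 0.002, 0.004]]
ft_force: [-4.0, -14.6, 3.2]
gripper_width: -0.0005
```

Request:
move_arm([
  {"dx":-0.1,"dy":1.2,"dz":0.0,"ax":0.0,"ay":0.0,"az":0.0,"fingers":0.0},
  {"dx":-0.2,"dy":2.4,"dz":0.0,"ax":0.0,"ay":0.0,"az":0.0,"fingers":0.0},
  {"dx":-0.3,"dy":3.3,"dz":0.0,"ax":0.0,"ay":0.0,"az":0.0,"fingers":0.0},
  {"dx":-0.3,"dy":3.3,"dz":0.0,"ax":0.0,"ay":0.0,"az":0.0,"fingers":0.0},
])

```text
t: 19.73
position: [0.4709, -0.0753, 0.0228]
orientation: [[0.001, 0.997, 0.075], [-0.002, 0.075, -0.997], [-1.0, 0.0, 0.002]]
ft_force: [-2.3, -3.8, 0.2]
gripper_width: 0.0
```

```bash
python3 -c "
from h import *
fit((-12,-82,-.17),'t10.png')"
```

```text
t 19.73 p [47.09 -7.53  2.28] jaw 4.3 F [-2.3 -3.8  0.2] w 0.0 q [-0.3   0.49  1.98 -0.    0.67 -0.38]
box dock x -1.3 y -73.3 yaw -0.198 score -313
near TCP contact cm [45.8 -6.9]
mid TCP contact cm [53.2 -7.8]
far TCP contact cm [60.7 -8.6]
```

Request:
move_arm([
  {"dx":0.0,"dy":-4.0,"dz":0.0,"ax":0.0,"ay":0.0,"az":0.0,"fingers":0.0},
  {"dx":3.0,"dy":-5.6,"dz":0.0,"ax":0.0,"ay":0.0,"az":0.0,"fingers":0.0},
  {"dx":7.0,"dy":-5.6,"dz":0.0,"ax":0.0,"ay":0.0,"az":0.0,"fingers":0.0},
  {"dx":11.0,"dy":-5.6,"dz":0.0,"ax":0.0,"ay":0.0,"az":0.0,"fingers":0.0},
  {"dx":14.0,"dy":-5.2,"dz":0.0,"ax":0.0,"ay":0.0,"az":0.0,"fingers":0.0},
])

```text
t: 20.2
position: [0.6153, -0.1288, 0.0233]
orientation: [[0.004, 0.997, 0.072], [-0.001, 0.072, -0.997], [-1.0, 0.004, 0.002]]
ft_force: [1.7, -0.8, 0.1]
gripper_width: -0.0003
```

Request:
move_arm([
  {"dx":0.0,"dy":2.2,"dz":0.0,"ax":0.0,"ay":0.0,"az":0.0,"fingers":0.0},
  {"dx":-0.1,"dy":3.8,"dz":0.0,"ax":0.0,"ay":0.0,"az":0.0,"fingers":0.0},
  {"dx":-0.2,"dy":5.0,"dz":0.0,"ax":0.0,"ay":0.0,"az":0.0,"fingers":0.0},
  {"dx":-0.3,"dy":6.2,"dz":0.0,"ax":0.0,"ay":0.0,"az":0.0,"fingers":0.0},
  {"dx":-0.4,"dy":7.4,"dz":0.0,"ax":0.0,"ay":0.0,"az":0.0,"fingers":0.0},
])

```text
t: 20.62
position: [0.6081, -0.0547, 0.0228]
orientation: [[0.003, 0.997, 0.075], [-0.004, 0.075, -0.997], [-1.0, 0.003, 0.004]]
ft_force: [2.5, -10.3, 1.5]
gripper_width: 0.0002
```

Request:
move_arm([
  {"dx":-0.1,"dy":1.2,"dz":0.0,"ax":0.0,"ay":0.0,"az":0.0,"fingers":0.0},
  {"dx":-0.2,"dy":2.4,"dz":0.0,"ax":0.0,"ay":0.0,"az":0.0,"fingers":0.0},
  {"dx":-0.3,"dy":3.4,"dz":0.0,"ax":0.0,"ay":0.0,"az":0.0,"fingers":0.0},
  {"dx":-0.3,"dy":3.4,"dz":0.0,"ax":0.0,"ay":0.0,"az":0.0,"fingers":0.0},
])

```text
t: 20.95
position: [0.6045, -0.0191, 0.0228]
orientation: [[0.002, 0.997, 0.076], [-0.002, 0.076, -0.997], [-1.0, 0.002, 0.002]]
ft_force: [1.9, -4.0, 1.3]
gripper_width: -0.0001
```

```bash
python3 -c "
from h import *
fit((-3,-28,.16),'t11.png')"
```

```text
t 20.95 p [60.45 -1.91  2.28] jaw 4.3 F [ 1.9 -4.   1.3] w -0.1 q [-0.14  0.61  1.69 -0.    0.84 -0.22]
box dock x -8.4 y -25.7 yaw 0.153 score -158
near TCP contact cm [47.5 -4.7]
mid TCP contact cm [54.8 -2.9]
far TCP contact cm [62.  -1.1]
```

Request:
move_arm([
  {"dx":0.0,"dy":0.4,"dz":0.0,"ax":0.0,"ay":0.0,"az":0.0,"fingers":0.0},
  {"dx":0.0,"dy":0.8,"dz":0.0,"ax":0.0,"ay":0.0,"az":0.0,"fingers":0.0},
  {"dx":0.0,"dy":0.8,"dz":0.0,"ax":0.0,"ay":0.0,"az":0.0,"fingers":0.0},
])

```text
t: 21.25
position: [0.6051, -0.0128, 0.0228]
orientation: [[0.003, 0.997, 0.075], [-0.003, 0.075, -0.997], [-1.0, 0.003, 0.003]]
ft_force: [4.6, -7.5, -0.1]
gripper_width: -0.0003
```

Request:
move_arm([
  {"dx":0.0,"dy":-4.0,"dz":0.0,"ax":0.0,"ay":0.0,"az":0.0,"fingers":0.0},
  {"dx":-2.5,"dy":-7.0,"dz":0.0,"ax":0.0,"ay":0.0,"az":0.0,"fingers":0.0},
  {"dx":-6.5,"dy":-7.8,"dz":0.0,"ax":0.0,"ay":0.0,"az":0.0,"fingers":0.0},
  {"dx":-10.5,"dy":-7.8,"dz":0.0,"ax":0.0,"ay":0.0,"az":0.0,"fingers":0.0},
  {"dx":-13.0,"dy":-7.8,"dz":0.0,"ax":0.0,"ay":0.0,"az":0.0,"fingers":0.0},
])

```text
t: 21.67
position: [0.4674, -0.0882, 0.0216]
orientation: [[-0.006, 0.997, 0.072], [0.002, 0.072, -0.997], [-1.0, -0.006, -0.002]]
ft_force: [-1.3, -0.1, -0.3]
gripper_width: -0.0003
```

```bash
python3 -c "
from h import *
fit((-8,-21,.18),'t12.png')"
```

```text
t 21.67 p [46.74 -8.82  2.16] jaw 4.1 F [-1.3 -0.1 -0.3] w -0.3 q [-0.33  0.5   1.97 -0.    0.68 -0.4 ]
box dock x -7.9 y -20.2 yaw 0.193 score -342
near TCP contact cm [47.8 -4.4]
mid TCP contact cm [55.1 -2.3]
far TCP contact cm [62.3 -0.2]
```

Request:
move_arm([
  {"dx":0.0,"dy":3.0,"dz":0.0,"ax":0.0,"ay":0.0,"az":0.0,"fingers":0.0},
  {"dx":-0.1,"dy":4.6,"dz":0.0,"ax":0.0,"ay":0.0,"az":0.0,"fingers":0.0},
  {"dx":-0.2,"dy":5.8,"dz":0.0,"ax":0.0,"ay":0.0,"az":0.0,"fingers":0.0},
  {"dx":-0.3,"dy":6.9,"dz":0.0,"ax":0.0,"ay":0.0,"az":0.0,"fingers":0.0},
  {"dx":-0.4,"dy":7.7,"dz":0.0,"ax":0.0,"ay":0.0,"az":0.0,"fingers":0.0},
])

```text
t: 22.13
position: [0.4686, -0.0126, 0.0222]
orientation: [[-0.002, 0.997, 0.076], [-0.002, 0.076, -0.997], [-1.0, -0.002, 0.002]]
ft_force: [-4.8, -14.3, 3.2]
gripper_width: 0.0003
```

```bash
python3 -c "
from h import *
fit((-5,-3,.02),'t13.png')"
```

```text
t 22.13 p [46.86 -1.26  2.22] jaw 4.3 F [ -4.8 -14.3   3.2] w 0.3 q [-0.17  0.49  1.99 -0.    0.66 -0.25]
box dock x -5.8 y -2.5 yaw -0.023 score -325
near TCP contact cm [46.  -1.3]
mid TCP contact cm [53.5 -0.8]
far TCP contact cm [61.  -0.3]
```

Request:
move_arm([
  {"dx":0.0,"dy":-3.0,"dz":0.0,"ax":0.0,"ay":0.0,"az":0.0,"fingers":0.0},
  {"dx":4.0,"dy":-3.5,"dz":0.0,"ax":0.0,"ay":0.0,"az":0.0,"fingers":0.0},
  {"dx":8.0,"dy":-3.5,"dz":0.0,"ax":0.0,"ay":0.0,"az":0.0,"fingers":0.0},
  {"dx":11.0,"dy":-3.0,"dz":0.0,"ax":0.0,"ay":0.0,"az":0.0,"fingers":0.0},
  {"dx":11.0,"dy":0.0,"dz":0.0,"ax":0.0,"ay":0.0,"az":0.0,"fingers":0.0},
])

```text
t: 22.6
position: [0.5891, -0.0157, 0.0235]
orientation: [[0.011, 0.997, 0.07], [-0.003, 0.07, -0.998], [-1.0, 0.011, 0.003]]
ft_force: [1.8, 0.6, 0.6]
gripper_width: -0.0001
```

Request:
move_arm([
  {"dx":0.0,"dy":0.7,"dz":0.0,"ax":0.0,"ay":0.0,"az":0.0,"fingers":0.0},
  {"dx":0.0,"dy":1.2,"dz":0.0,"ax":0.0,"ay":0.0,"az":0.0,"fingers":0.0},
  {"dx":0.0,"dy":1.6,"dz":0.0,"ax":0.0,"ay":0.0,"az":0.0,"fingers":0.0},
  {"dx":0.0,"dy":1.6,"dz":0.0,"ax":0.0,"ay":0.0,"az":0.0,"fingers":0.0},
])

```text
t: 22.93
position: [0.5812, 0.0008, 0.0225]
orientation: [[0.003, 0.997, 0.077], [-0.006, 0.077, -0.997], [-1.0, 0.002, 0.006]]
ft_force: [3.1, -14.8, -2.1]
gripper_width: 0.0002
```

Request:
move_arm([
  {"dx":0.0,"dy":-3.0,"dz":0.0,"ax":0.0,"ay":0.0,"az":0.0,"fingers":0.0},
  {"dx":0.0,"dy":-5.0,"dz":3.0,"ax":0.0,"ay":0.0,"az":0.0,"fingers":0.0},
  {"dx":0.0,"dy":-7.0,"dz":6.0,"ax":0.0,"ay":0.0,"az":0.0,"fingers":0.0},
  {"dx":0.0,"dy":-10.0,"dz":9.0,"ax":0.0,"ay":0.0,"az":0.0,"fingers":0.0},
  {"dx":0.0,"dy":-12.0,"dz":13.0,"ax":0.0,"ay":0.0,"az":0.0,"fingers":0.0},
])

```text
t: 23.35
position: [0.5772, -0.1155, 0.1482]
orientation: [[-0.005, 0.997, 0.074], [0.001, 0.074, -0.997], [-1.0, -0.005, -0.001]]
ft_force: [0.2, -0.4, -1.2]
gripper_width: -0.0003
```

```bash
python3 -c "
from h import *
p,c=fit((-5,-1,.0),'t14.png')
f=cv2.imread('pics/t14.png');cv2.imwrite('pics/t14c.png',cv2.resize(f[190:320,220:360],None,fx=4.6,fy=4.6,interpolation=cv2.INTER_CUBIC))
for n,x,y,z in(('tab',.1,.122,.136),('knob',-.11,.105,.144),('stopL',-.11,.065,.05),('stopR',.11,.065,.05),('hub',0,.105,.12)):
    w=d2w(x,y); print(n,w.round(4),((proj(c,[*w,z])[0]-[220,190]+.5)*4.6-.5).round(0))
"
```

```text
t 23.35 p [ 57.72 -11.55  14.82] jaw 4.2 F [ 0.2 -0.4 -1.2] w -0.3 q [-0.31  0.43  1.62 -0.    1.09 -0.39]
box dock x -5.6 y 4.6 yaw -0.001 score -403
near TCP contact cm [46.1 -0.7]
mid TCP contact cm [53.6 -0.1]
far TCP contact cm [61.1  0.6]
tab [0.6246 0.2013] [126. 110.]
knob [0.4169 0.166 ] [173. 492.]
stopL [0.4204 0.1262] [261. 493.]
stopR [0.6395 0.1453] [242. 112.]
hub [0.5264 0.1756] [168. 293.]
```

View pics/t14c.png

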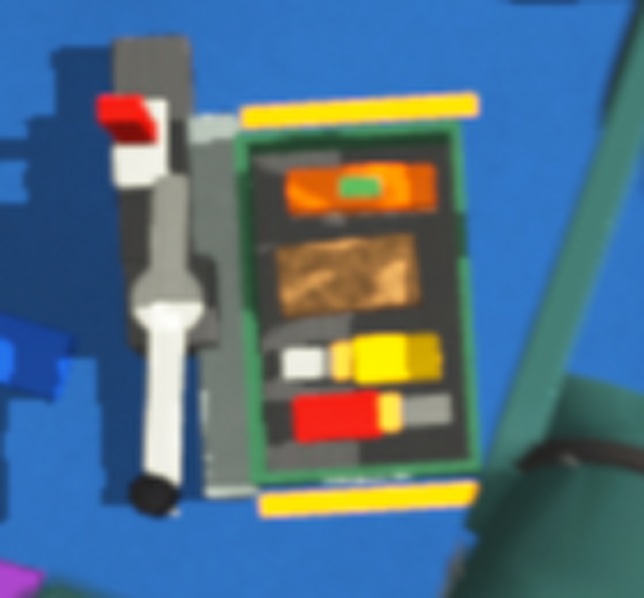

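The box sits flush against the stop, square between the yellow lines, with all four tools inside. The fit puts it 4.6 mm beyond my estimate of home, so the true home is about (0.535, 0.0755). The tab top is at crop (120,105) and the knob top at (152,490).

```bash
sed -i 's/^H0=.*; A0/H0=np.array([.5352,.0755]); A0/' h.py; python3 -c "
from h import *
import pickle
c=pickle.load(open('top0.pkl','rb'));q=lambda u,v:((np.array([u,v])+.5)/4.6-.5+[220,190])
print(ray(c,[q(120,106),q(152,490)],[.136,.144]).round(4),d2w(.1,.122),d2w(-.11,.105));st()"
```

```text
[[0.6268 0.2047 0.136 ]
 [0.4176 0.1772 0.144 ]] [0.62418647 0.20575133] [0.41646723 0.17051331]
t 23.4 p [ 58.24 -11.99  15.66] jaw 4.2 F [ 1.9 -2.9  4.7] w 0.1 q [-0.32  0.42  1.61 -0.    1.1  -0.39]
```

Request:
move_arm([
  {"dx":1.0,"dy":4.0,"dz":3.0,"ax":0.0,"ay":0.0,"az":0.2,"fingers":0.5},
  {"dx":2.0,"dy":8.0,"dz":6.0,"ax":0.0,"ay":0.0,"az":0.2,"fingers":0.5},
  {"dx":3.0,"dy":12.0,"dz":7.0,"ax":0.0,"ay":0.0,"az":0.2,"fingers":0.5},
  {"dx":4.0,"dy":16.0,"dz":7.0,"ax":0.0,"ay":0.0,"az":0.2,"fingers":0.5},
  {"dx":4.6,"dy":19.0,"dz":7.0,"ax":0.0,"ay":0.0,"az":0.2,"fingers":0.5},
])

```text
t: 23.82
position: [0.6245, 0.0711, 0.2198]
orientation: [[0.002, 0.996, 0.09], [0.0, 0.09, -0.996], [-1.0, 0.002, 0.0]]
ft_force: [1.2, -0.6, 0.5]
gripper_width: 0.0427
```

Request:
move_arm([
  {"dx":0.0,"dy":4.0,"dz":0.0,"ax":0.0,"ay":0.0,"az":0.0,"fingers":0.45},
  {"dx":0.0,"dy":8.0,"dz":0.0,"ax":0.0,"ay":0.0,"az":0.0,"fingers":0.45},
  {"dx":0.0,"dy":12.0,"dz":0.0,"ax":0.0,"ay":0.0,"az":0.0,"fingers":0.45},
  {"dx":0.0,"dy":13.3,"dz":0.0,"ax":0.0,"ay":0.0,"az":0.0,"fingers":0.45},
  {"dx":0.0,"dy":13.3,"dz":-2.0,"ax":0.0,"ay":0.0,"az":0.0,"fingers":0.45},
])

```text
t: 24.23
position: [0.6255, 0.2071, 0.2013]
orientation: [[0.005, 0.995, 0.095], [0.003, 0.095, -0.995], [-1.0, 0.006, -0.002]]
ft_force: [1.3, 0.7, 0.2]
gripper_width: 0.0382
```

Request:
move_arm([
  {"dx":0.0,"dy":0.0,"dz":-2.0,"ax":0.0,"ay":0.0,"az":0.0,"fingers":0.45},
  {"dx":0.0,"dy":0.0,"dz":-4.0,"ax":0.0,"ay":0.0,"az":0.0,"fingers":0.45},
  {"dx":0.0,"dy":0.0,"dz":-4.5,"ax":0.0,"ay":0.0,"az":0.0,"fingers":0.45},
  {"dx":0.0,"dy":0.0,"dz":-4.5,"ax":0.0,"ay":0.0,"az":0.0,"fingers":0.45},
])

```text
t: 24.57
position: [0.6223, 0.2017, 0.151]
orientation: [[-0.006, 0.996, 0.091], [-0.001, 0.091, -0.996], [-1.0, -0.006, 0.001]]
ft_force: [0.0, 0.5, 0.1]
gripper_width: 0.039
```

```bash
python3 -c "
from h import *
st();c=shot('side','s4.png')
print(proj(c,[.627,.205,.136]))
f=cv2.imread('pics/s4.png');cv2.imwrite('pics/s4c.png',cv2.resize(f[110:270,210:370],None,fx=3.6,fy=3.6,interpolation=cv2.INTER_CUBIC))"
```

```text
t 24.57 p [62.23 20.17 15.1 ] jaw 5.2 F [0.  0.5 0.1] w 39.0 q [ 0.21  0.51  1.47 -0.    1.17  0.12]
[[292.48630726 181.59588665]]
```

View pics/s4c.png

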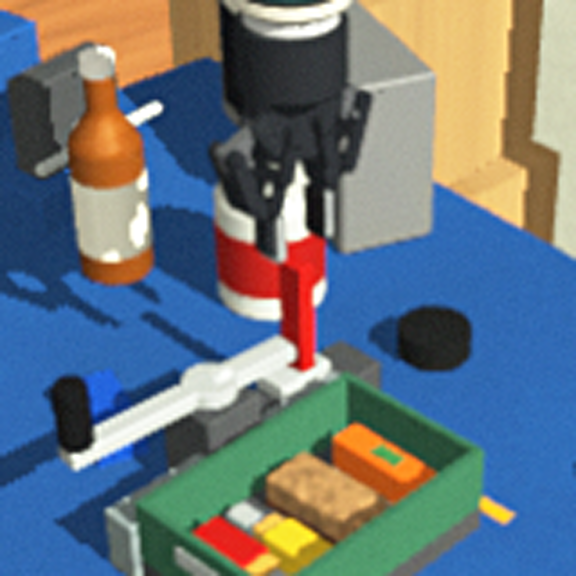

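The fingers straddle the red tab, whose top is at crop (297,265). I'll descend and grip with low force.

Request:
move_arm([
  {"dx":0.2,"dy":0.0,"dz":-2.0,"ax":0.0,"ay":0.0,"az":0.0,"fingers":0.45},
  {"dx":0.2,"dy":0.0,"dz":-4.2,"ax":0.0,"ay":0.0,"az":0.0,"fingers":0.45},
  {"dx":0.2,"dy":0.0,"dz":-4.2,"ax":0.0,"ay":0.0,"az":0.0,"fingers":0.45},
  {"dx":0.2,"dy":0.0,"dz":-4.2,"ax":0.0,"ay":0.0,"az":0.0,"fingers":0.0},
  {"dx":0.2,"dy":0.0,"dz":-4.2,"ax":0.0,"ay":0.0,"az":0.0,"fingers":0.0},
], newtons=30)

```text
t: 25.03
position: [0.6279, 0.2022, 0.1127]
orientation: [[0.001, 0.996, 0.09], [0.0, 0.09, -0.996], [-1.0, 0.001, -0.0]]
ft_force: [-3.2, -0.2, -0.1]
gripper_width: 0.0153
```

Request:
move_arm([
  {"dx":0.0,"dy":0.0,"dz":0.0,"ax":0.0,"ay":0.0,"az":0.0,"fingers":0.0},
  {"dx":0.0,"dy":0.0,"dz":0.0,"ax":0.0,"ay":0.0,"az":0.0,"fingers":0.0},
])

```text
t: 25.2
position: [0.6279, 0.2022, 0.1128]
orientation: [[0.002, 0.996, 0.09], [0.0, 0.09, -0.996], [-1.0, 0.002, -0.0]]
ft_force: [-1.6, -0.8, 4.5]
gripper_width: 0.0134
```

```bash
python3 -c "
from h import *
st()"
```

```text
t 25.2 p [62.79 20.22 11.28] jaw 5.2 F [-1.6 -0.8  4.5] w 13.4 q [ 0.21  0.56  1.49 -0.    1.09  0.12]
```

Request:
move_arm([
  {"dx":0.8,"dy":0.07,"dz":0.0,"ax":0.0,"ay":0.0,"az":0.0,"fingers":0.0},
  {"dx":1.6,"dy":0.14,"dz":0.0,"ax":0.0,"ay":0.0,"az":0.0,"fingers":0.0},
  {"dx":2.3,"dy":0.2,"dz":0.0,"ax":0.0,"ay":0.0,"az":0.0,"fingers":0.0},
  {"dx":2.8,"dy":0.25,"dz":0.0,"ax":0.0,"ay":0.0,"az":0.0,"fingers":0.0},
  {"dx":2.8,"dy":0.25,"dz":0.0,"ax":0.0,"ay":0.0,"az":0.0,"fingers":0.0},
])

```text
t: 25.62
position: [0.654, 0.2045, 0.1127]
orientation: [[-0.003, 0.996, 0.09], [-0.0, 0.09, -0.996], [-1.0, -0.003, 0.0]]
ft_force: [-9.2, -1.8, 12.7]
gripper_width: 0.0135
```

```bash
python3 -c "
from h import *
st()"
```

```text
t 25.62 p [65.4  20.45 11.27] jaw 5.2 F [-9.2 -1.8 12.7] w 13.5 q [0.2  0.59 1.43 0.   1.13 0.11]
```

The catch is against its end stop (about 9 N). I'll release it and go to the knob at about (0.4165, 0.177).

Request:
move_arm([
  {"dx":-0.1,"dy":0.0,"dz":0.0,"ax":0.0,"ay":0.0,"az":0.0,"fingers":0.4},
  {"dx":-0.1,"dy":0.0,"dz":0.0,"ax":0.0,"ay":0.0,"az":0.0,"fingers":0.4},
  {"dx":-0.1,"dy":0.0,"dz":3.0,"ax":0.0,"ay":0.0,"az":0.0,"fingers":0.4},
  {"dx":-0.1,"dy":0.0,"dz":7.0,"ax":0.0,"ay":0.0,"az":0.0,"fingers":0.4},
  {"dx":-2.0,"dy":0.0,"dz":8.7,"ax":0.0,"ay":0.0,"az":0.0,"fingers":0.5},
])

```text
t: 26.03
position: [0.641, 0.2052, 0.2028]
orientation: [[0.01, 0.996, 0.09], [0.002, 0.09, -0.996], [-1.0, 0.01, -0.001]]
ft_force: [2.2, 1.0, 1.5]
gripper_width: 0.0426
```

Request:
move_arm([
  {"dx":-4.0,"dy":-0.5,"dz":0.0,"ax":0.0,"ay":0.0,"az":0.0,"fingers":0.55},
  {"dx":-8.0,"dy":-1.0,"dz":0.0,"ax":0.0,"ay":0.0,"az":0.0,"fingers":0.55},
  {"dx":-12.0,"dy":-1.5,"dz":0.0,"ax":0.0,"ay":0.0,"az":0.0,"fingers":0.55},
  {"dx":-16.0,"dy":-2.0,"dz":0.0,"ax":0.0,"ay":0.0,"az":0.0,"fingers":0.55},
  {"dx":-19.8,"dy":-2.6,"dz":0.0,"ax":0.0,"ay":0.0,"az":0.0,"fingers":0.55},
])

```text
t: 26.45
position: [0.4357, 0.1786, 0.1982]
orientation: [[0.001, 0.996, 0.091], [0.0, 0.091, -0.996], [-1.0, 0.001, -0.0]]
ft_force: [0.4, -0.2, -1.1]
gripper_width: 0.0471
```

Request:
move_arm([
  {"dx":-2.0,"dy":-0.2,"dz":0.0,"ax":0.0,"ay":0.0,"az":0.0,"fingers":0.55},
  {"dx":-2.0,"dy":-0.2,"dz":0.0,"ax":0.0,"ay":0.0,"az":0.0,"fingers":0.55},
  {"dx":-2.0,"dy":-0.2,"dz":-2.0,"ax":0.0,"ay":0.0,"az":0.0,"fingers":0.55},
  {"dx":-2.0,"dy":-0.2,"dz":-3.5,"ax":0.0,"ay":0.0,"az":0.0,"fingers":0.55},
  {"dx":-2.0,"dy":-0.2,"dz":-3.5,"ax":0.0,"ay":0.0,"az":0.0,"fingers":0.55},
])

```text
t: 26.87
position: [0.417, 0.1765, 0.1615]
orientation: [[-0.002, 0.996, 0.09], [-0.0, 0.09, -0.996], [-1.0, -0.002, 0.0]]
ft_force: [0.4, -0.2, 0.1]
gripper_width: 0.0469
```

```bash
python3 -c "
from h import *
st();c=shot('side','s5.png');cc=shot('top');hsv=cv2.cvtColor(np.ascontiguousarray(cc['frame']),cv2.COLOR_RGB2HSV)
m=cv2.inRange(hsv[200:230,225:262],np.array((0,150,100)),np.array((8,255,255)));p=np.argwhere(m)[:,::-1]+[225,200];print('tab blob',len(p),p.mean(0),'was 247.6,215.4', ray(cc,[p.mean(0)],.13))
f=cv2.imread('pics/s5.png');cv2.imwrite('pics/s5c.png',cv2.resize(f[130:290,190:350],None,fx=3.6,fy=3.6,interpolation=cv2.INTER_CUBIC))"
```

```text
t 26.87 p [41.7  17.65 16.15] jaw 5.2 F [ 0.4 -0.2  0.1] w 46.9 q [ 0.25  0.23  1.9  -0.    1.01  0.16]
tab blob 90 [247.21111111 204.77777778] was 247.6,215.4 [[0.64814222 0.20254735 0.13      ]]
```

View pics/s5c.png

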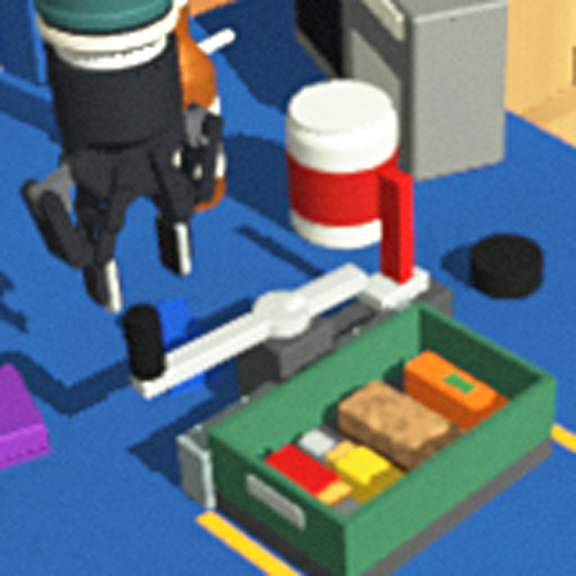

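The catch has moved fully off (tab blob up 10.6 px, about 27 mm), and the gripper stands over the knob. I'll grip the knob.

Request:
move_arm([
  {"dx":0.0,"dy":0.0,"dz":-2.5,"ax":0.0,"ay":0.0,"az":0.0,"fingers":0.55},
  {"dx":0.0,"dy":0.0,"dz":-5.4,"ax":0.0,"ay":0.0,"az":0.0,"fingers":0.55},
  {"dx":0.0,"dy":0.0,"dz":-5.4,"ax":0.0,"ay":0.0,"az":0.0,"fingers":0.55},
  {"dx":0.0,"dy":0.0,"dz":-5.4,"ax":0.0,"ay":0.0,"az":0.0,"fingers":0.1},
  {"dx":0.0,"dy":0.0,"dz":-5.4,"ax":0.0,"ay":0.0,"az":0.0,"fingers":0.1},
])

```text
t: 27.38
position: [0.4158, 0.1766, 0.1099]
orientation: [[-0.004, 0.996, 0.09], [-0.0, 0.09, -0.996], [-1.0, -0.004, 0.0]]
ft_force: [-17.2, -0.4, 12.9]
gripper_width: 0.0238
```

Request:
move_arm([
  {"dx":0.0,"dy":0.0,"dz":0.0,"ax":0.0,"ay":0.0,"az":0.0,"fingers":0.1},
  {"dx":0.0,"dy":0.0,"dz":0.0,"ax":0.0,"ay":0.0,"az":0.0,"fingers":0.1},
])

```text
t: 27.55
position: [0.4156, 0.1766, 0.1101]
orientation: [[-0.003, 0.996, 0.09], [-0.0, 0.09, -0.996], [-1.0, -0.003, 0.0]]
ft_force: [-4.6, 0.5, -1.3]
gripper_width: 0.023
```

```bash
python3 -c "
from h import *
st()"
```

```text
t 27.55 p [41.56 17.66 11.01] jaw 5.2 F [-4.6  0.5 -1.3] w 23.0 q [0.25 0.31 1.96 0.   0.87 0.16]
```

Request:
move_arm([
  {"dx":0.0,"dy":1.5,"dz":0.0,"ax":0.0,"ay":0.0,"az":0.0,"fingers":0.1},
  {"dx":0.2,"dy":3.0,"dz":0.0,"ax":0.0,"ay":0.0,"az":0.0,"fingers":0.1},
  {"dx":0.7,"dy":4.4,"dz":0.0,"ax":0.0,"ay":0.0,"az":0.0,"fingers":0.1},
  {"dx":1.4,"dy":5.8,"dz":0.0,"ax":0.0,"ay":0.0,"az":0.0,"fingers":0.1},
  {"dx":2.2,"dy":7.1,"dz":0.0,"ax":0.0,"ay":0.0,"az":0.0,"fingers":0.1},
])

```text
t: 27.97
position: [0.4349, 0.2478, 0.11]
orientation: [[-0.008, 0.996, 0.089], [-0.001, 0.089, -0.996], [-1.0, -0.008, 0.0]]
ft_force: [-11.3, 0.1, 5.1]
gripper_width: 0.0232
```

```bash
python3 -c "
from h import *
st();a=d2w(0,.105);v=state()['position'][:2]-a;print(np.hypot(*v),185-np.degrees(np.arctan2(v[1],v[0])))"
```

```text
t 27.97 p [43.49 24.78 11.  ] jaw 5.1 F [-11.3   0.1   5.1] w 23.2 q [0.38 0.37 1.85 0.   0.92 0.29]
0.1135477677418981 41.62710935817864
```

Request:
move_arm([
  {"dx":0.7,"dy":1.1,"dz":0.0,"ax":0.0,"ay":0.0,"az":0.0,"fingers":0.1},
  {"dx":1.9,"dy":2.1,"dz":0.0,"ax":0.0,"ay":0.0,"az":0.0,"fingers":0.1},
  {"dx":3.2,"dy":2.9,"dz":0.0,"ax":0.0,"ay":0.0,"az":0.0,"fingers":0.1},
  {"dx":4.6,"dy":3.5,"dz":0.0,"ax":0.0,"ay":0.0,"az":0.0,"fingers":0.1},
  {"dx":5.8,"dy":3.9,"dz":0.0,"ax":0.0,"ay":0.0,"az":0.0,"fingers":0.1},
])

```text
t: 28.38
position: [0.4943, 0.2898, 0.11]
orientation: [[-0.006, 0.996, 0.089], [0.004, 0.089, -0.996], [-1.0, -0.005, -0.004]]
ft_force: [-10.5, 12.8, -2.1]
gripper_width: 0.0232
```

Request:
move_arm([
  {"dx":0.9,"dy":0.2,"dz":0.0,"ax":0.0,"ay":0.0,"az":0.0,"fingers":0.1},
  {"dx":1.7,"dy":0.3,"dz":0.0,"ax":0.0,"ay":0.0,"az":0.0,"fingers":0.1},
  {"dx":2.3,"dy":0.3,"dz":0.0,"ax":0.0,"ay":0.0,"az":0.0,"fingers":0.1},
  {"dx":2.3,"dy":0.3,"dz":0.0,"ax":0.0,"ay":0.0,"az":0.0,"fingers":0.1},
])

```text
t: 28.72
position: [0.5157, 0.2916, 0.11]
orientation: [[-0.009, 0.996, 0.089], [0.003, 0.089, -0.996], [-1.0, -0.009, -0.003]]
ft_force: [-14.4, 9.2, 2.4]
gripper_width: 0.0228
```

```bash
python3 -c "
from h import *
st();a=d2w(0,.105);v=state()['position'][:2]-a;print(np.hypot(*v),185-np.degrees(np.arctan2(v[1],v[0])))"
```

```text
t 28.72 p [51.57 29.16 11.  ] jaw 5.1 F [-14.4   9.2   2.4] w 22.8 q [0.39 0.48 1.65 0.01 1.02 0.3 ]
0.11202652376624953 89.67756881843952
```

Request:
move_arm([
  {"dx":-0.3,"dy":-0.1,"dz":0.0,"ax":0.0,"ay":0.0,"az":0.0,"fingers":0.5},
  {"dx":-0.3,"dy":-0.1,"dz":0.0,"ax":0.0,"ay":0.0,"az":0.0,"fingers":0.5},
  {"dx":-0.3,"dy":-0.1,"dz":1.0,"ax":0.0,"ay":0.0,"az":0.0,"fingers":0.5},
  {"dx":-0.3,"dy":-0.1,"dz":5.0,"ax":0.0,"ay":0.0,"az":0.0,"fingers":0.45},
  {"dx":-0.3,"dy":-0.1,"dz":8.5,"ax":0.0,"ay":0.0,"az":0.0,"fingers":0.4},
])

```text
t: 29.13
position: [0.5172, 0.2882, 0.1959]
orientation: [[-0.001, 0.996, 0.09], [-0.001, 0.09, -0.996], [-1.0, -0.001, 0.001]]
ft_force: [0.6, 0.4, 0.3]
gripper_width: 0.0339
```

Request:
move_arm([
  {"dx":3.5,"dy":-2.2,"dz":0.0,"ax":0.0,"ay":0.0,"az":0.0,"fingers":0.4},
  {"dx":7.0,"dy":-4.4,"dz":0.0,"ax":0.0,"ay":0.0,"az":0.0,"fingers":0.4},
  {"dx":10.5,"dy":-6.6,"dz":0.0,"ax":0.0,"ay":0.0,"az":0.0,"fingers":0.4},
  {"dx":13.6,"dy":-8.6,"dz":0.0,"ax":0.0,"ay":0.0,"az":0.0,"fingers":0.4},
  {"dx":13.6,"dy":-8.6,"dz":0.0,"ax":0.0,"ay":0.0,"az":0.0,"fingers":0.4},
])

```text
t: 29.55
position: [0.6609, 0.198, 0.1965]
orientation: [[0.009, 0.996, 0.086], [-0.001, 0.086, -0.996], [-1.0, 0.009, 0.002]]
ft_force: [0.2, 0.4, -1.4]
gripper_width: 0.0345
```

```bash
python3 -c "
from h import *
st();c=shot('side','s6.png')
f=cv2.imread('pics/s6.png');cv2.imwrite('pics/s6c.png',cv2.resize(f[110:290,190:370],None,fx=3.2,fy=3.2,interpolation=cv2.INTER_CUBIC));st()"
```

```text
t 29.55 p [66.09 19.8  19.65] jaw 4.9 F [ 0.2  0.4 -1.4] w 34.5 q [ 0.19  0.51  1.35 -0.    1.28  0.11]
t 29.6 p [65.76 19.99 19.6 ] jaw 5.0 F [-1.  -0.6  0.8] w 34.0 q [ 0.2   0.51  1.35 -0.    1.28  0.11]
```

View pics/s6c.png

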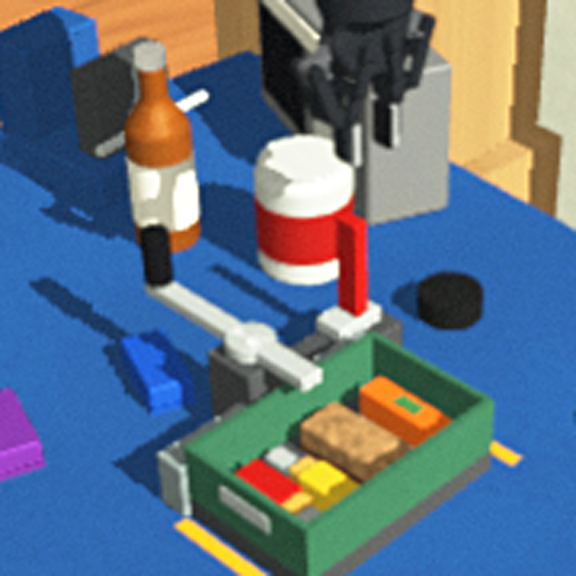

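The handle is over and its finger is above the front wall. Now I'll slide the catch back on.

Request:
move_arm([
  {"dx":0.0,"dy":0.2,"dz":-2.0,"ax":0.0,"ay":0.0,"az":0.0,"fingers":0.4},
  {"dx":0.0,"dy":0.2,"dz":-4.5,"ax":0.0,"ay":0.0,"az":0.0,"fingers":0.4},
  {"dx":0.0,"dy":0.2,"dz":-4.5,"ax":0.0,"ay":0.0,"az":0.0,"fingers":0.4},
])

```text
t: 29.85
position: [0.65, 0.2044, 0.1459]
orientation: [[-0.007, 0.996, 0.09], [-0.001, 0.09, -0.996], [-1.0, -0.007, 0.001]]
ft_force: [-1.3, 0.4, -1.4]
gripper_width: 0.0346
```

Request:
move_arm([
  {"dx":0.0,"dy":0.0,"dz":-2.0,"ax":0.0,"ay":0.0,"az":0.0,"fingers":0.4},
  {"dx":0.0,"dy":0.0,"dz":-3.8,"ax":0.0,"ay":0.0,"az":0.0,"fingers":0.4},
  {"dx":0.0,"dy":0.0,"dz":-3.8,"ax":0.0,"ay":0.0,"az":0.0,"fingers":0.4},
  {"dx":0.0,"dy":0.0,"dz":-3.8,"ax":0.0,"ay":0.0,"az":0.0,"fingers":0.0},
  {"dx":0.0,"dy":0.0,"dz":-3.8,"ax":0.0,"ay":0.0,"az":0.0,"fingers":0.0},
])

```text
t: 30.27
position: [0.6538, 0.2051, 0.1129]
orientation: [[0.001, 0.996, 0.091], [0.0, 0.091, -0.996], [-1.0, 0.001, -0.0]]
ft_force: [-2.3, -0.7, -6.1]
gripper_width: 0.0136
```

Request:
move_arm([
  {"dx":0.0,"dy":0.0,"dz":0.0,"ax":0.0,"ay":0.0,"az":0.0,"fingers":0.0},
  {"dx":0.0,"dy":0.0,"dz":0.0,"ax":0.0,"ay":0.0,"az":0.0,"fingers":0.0},
])

```text
t: 30.43
position: [0.6538, 0.2051, 0.1128]
orientation: [[0.002, 0.996, 0.09], [0.001, 0.09, -0.996], [-1.0, 0.002, -0.001]]
ft_force: [-1.5, 1.1, 5.3]
gripper_width: 0.0133
```

Gripped. I'll slide it back about 30 mm towards dock -x.

Request:
move_arm([
  {"dx":-0.8,"dy":-0.07,"dz":0.0,"ax":0.0,"ay":0.0,"az":0.0,"fingers":0.0},
  {"dx":-1.6,"dy":-0.14,"dz":0.0,"ax":0.0,"ay":0.0,"az":0.0,"fingers":0.0},
  {"dx":-2.4,"dy":-0.21,"dz":0.0,"ax":0.0,"ay":0.0,"az":0.0,"fingers":0.0},
  {"dx":-3.1,"dy":-0.27,"dz":0.0,"ax":0.0,"ay":0.0,"az":0.0,"fingers":0.0},
  {"dx":-3.1,"dy":-0.27,"dz":0.0,"ax":0.0,"ay":0.0,"az":0.0,"fingers":0.0},
])

```text
t: 30.85
position: [0.6237, 0.2025, 0.1128]
orientation: [[0.006, 0.996, 0.091], [0.001, 0.091, -0.996], [-1.0, 0.006, -0.001]]
ft_force: [4.2, 1.4, 2.1]
gripper_width: 0.0133
```

```bash
python3 -c "
from h import *
st()"
```

```text
t 30.85 p [62.37 20.25 11.28] jaw 5.2 F [4.2 1.4 2.1] w 13.3 q [ 0.21  0.55  1.51 -0.    1.08  0.12]
```

Request:
move_arm([
  {"dx":-0.2,"dy":0.0,"dz":0.0,"ax":0.0,"ay":0.0,"az":0.0,"fingers":0.0},
  {"dx":-0.3,"dy":0.0,"dz":0.0,"ax":0.0,"ay":0.0,"az":0.0,"fingers":0.0},
  {"dx":-0.3,"dy":0.0,"dz":0.0,"ax":0.0,"ay":0.0,"az":0.0,"fingers":0.0},
])

```text
t: 31.1
position: [0.6236, 0.2025, 0.1129]
orientation: [[0.01, 0.996, 0.09], [0.002, 0.09, -0.996], [-1.0, 0.01, -0.001]]
ft_force: [10.1, 2.2, -1.0]
gripper_width: 0.0132
```

Request:
move_arm([
  {"dx":0.2,"dy":0.0,"dz":0.0,"ax":0.0,"ay":0.0,"az":0.0,"fingers":0.4},
  {"dx":0.2,"dy":0.0,"dz":0.0,"ax":0.0,"ay":0.0,"az":0.0,"fingers":0.4},
  {"dx":0.2,"dy":0.0,"dz":3.0,"ax":0.0,"ay":0.0,"az":0.0,"fingers":0.4},
  {"dx":0.2,"dy":0.0,"dz":7.0,"ax":0.0,"ay":0.0,"az":0.0,"fingers":0.4},
  {"dx":0.2,"dy":0.0,"dz":11.0,"ax":0.0,"ay":0.0,"az":0.0,"fingers":0.4},
])

```text
t: 31.52
position: [0.6187, 0.2014, 0.2204]
orientation: [[-0.006, 0.996, 0.09], [-0.001, 0.09, -0.996], [-1.0, -0.006, 0.001]]
ft_force: [1.2, 1.1, 0.2]
gripper_width: 0.0344
```

Request:
move_arm([
  {"dx":-4.0,"dy":1.0,"dz":3.0,"ax":0.0,"ay":0.0,"az":0.0,"fingers":0.4},
  {"dx":-8.0,"dy":2.0,"dz":5.0,"ax":0.0,"ay":0.0,"az":0.0,"fingers":0.4},
  {"dx":-12.0,"dy":4.0,"dz":5.0,"ax":0.0,"ay":0.0,"az":0.0,"fingers":0.4},
  {"dx":-14.0,"dy":8.0,"dz":5.0,"ax":0.0,"ay":0.0,"az":0.0,"fingers":0.4},
  {"dx":-15.0,"dy":12.0,"dz":5.0,"ax":0.0,"ay":0.0,"az":0.0,"fingers":0.4},
])

```text
t: 31.93
position: [0.4719, 0.3074, 0.2717]
orientation: [[-0.002, 0.996, 0.089], [-0.001, 0.089, -0.996], [-1.0, -0.002, 0.001]]
ft_force: [1.1, 0.4, 0.1]
gripper_width: 0.0339
```

```bash
python3 -c "
from h import *
p,c=fit((-5,0,.0),'t15.png')
hsv=cv2.cvtColor(np.ascontiguousarray(c['frame']),cv2.COLOR_RGB2HSV)
m=cv2.inRange(hsv[200:230,225:262],np.array((0,150,100)),np.array((8,255,255)));q=np.argwhere(m)[:,::-1]+[225,200];print('tab blob',len(q),q.mean(0) if len(q) else '','start 247.6,215.4')
f=cv2.imread('pics/t15.png');cv2.imwrite('pics/t15c.png',cv2.resize(f[140:330,120:400],None,fx=2.8,fy=2.8,interpolation=cv2.INTER_CUBIC))"
```

```text
t 31.93 p [47.19 30.74 27.17] jaw 5.1 F [1.1 0.4 0.1] w 33.9 q [ 0.46  0.27  1.53 -0.    1.34  0.37]
box dock x -5.6 y 0.5 yaw 0.002 score -404
near TCP contact cm [46.2 -0.7]
mid TCP contact cm [53.6 -0. ]
far TCP contact cm [61.1  0.6]
tab blob 96 [247.47916667 216.01041667] start 247.6,215.4
```

View pics/t15c.png

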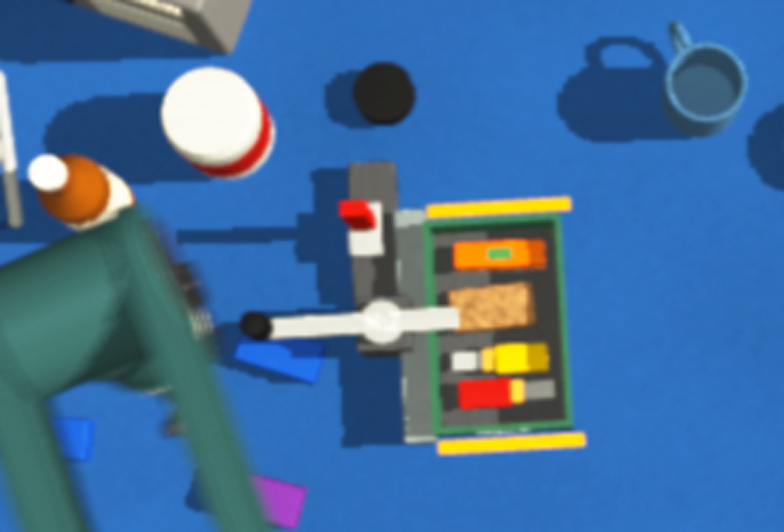

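The final view shows the box square against the stop, the handle over with its finger above the front wall, and the catch back on. The four tools are inside, and the gripper is clear. I'll hand in.

Request:
move_arm([
  {"dx":0.0,"dy":0.0,"dz":0.0,"ax":0.0,"ay":0.0,"az":0.0,"fingers":0.4},
  {"dx":0.0,"dy":0.0,"dz":0.0,"ax":0.0,"ay":0.0,"az":0.0,"fingers":0.4},
  {"dx":0.0,"dy":0.0,"dz":0.0,"ax":0.0,"ay":0.0,"az":0.0,"fingers":0.4},
  {"dx":0.0,"dy":0.0,"dz":0.0,"ax":0.0,"ay":0.0,"az":0.0,"fingers":0.4},
])

```text
t: 32.32
position: [0.4764, 0.3075, 0.2705]
orientation: [[-0.001, 0.996, 0.089], [-0.001, 0.089, -0.996], [-1.0, -0.001, 0.001]]
ft_force: [0.0, 0.1, -0.6]
gripper_width: 0.0338
```

```bash
python3 -c "
from h import *
st();print(job_done())"
```

```text
t 32.32 p [47.64 30.75 27.05] jaw 5.1 F [ 0.   0.1 -0.6] w 33.8 q [ 0.45  0.28  1.53 -0.    1.33  0.36]
the job is handed in; nothing more can be done
None
```

The job is handed in at about 32 s of the 210 s allowed, and my last checks agree with what was asked. The job gives no verdict, so everything below is from my own pictures and readings.

- **Tools:** I put the cork sanding block, the level, and the yellow and red chisels into the toolbox first. All four were still inside in the last picture.
- **Walk:** I pushed the near, far, near and far corners in turn. The swings measured about -0.20, +0.20, -0.20 and +0.19 rad. A final near push squared the box, and a light extra push (about 15 N) on the far half of its rear face seated it against the stop.
- **Lock:** I slid the catch off until it met its end stop, swung the handle to about 90° (1.57 rad), and slid the catch back on until it met its end stop at about 10 N.
- **Last fit:** The box is 5.6 mm off centre, yaw 0.002 rad and flush with the stop. The gripper is clear of everything.

**Disagreements:**
- My first estimate of home was 4.6 mm short along the dock. I moved it to match the seated box, so the y = +0.5 mm in the last fit is not an independent check.
- The handle's axis appeared to lie 1–3 mm from where I placed it, so I corrected the path partway through the swing. The side force stayed under 18 N.

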